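Put the washed bench boards and rolling pins away

ROBOT

A 7-joint arm with a two-finger parallel gripper is mounted at the origin on the work surface. World frame = base frame: x ahead of the robot, y to its left, z up, the work surface at z = 0. Lengths are in m, angles in rad, forces in N, time in s.
With the tool pointing down it reaches from about 0.425 to 1.025 m from the base axis. Payload 9.4 kg.
Tool frame: the origin (TCP) lies midway between the tips of the shut fingers; the grasp point (between the pads) lies 19 mm behind it (bot.grasp_offset is the distance from the TCP to the grasp point, in m); z points along the fingers, y is the direction in which the jaws open and shut (so a half turn about z gives the same grasp; the last joint's range is limited). The gripper opens to 85 mm and grips with 20 to 120 N. Pads are 22 mm wide; open, the fingers measure 114 mm over their backs; the gripper's body (76 mm by 85 mm) begins 54 mm behind the grasp point. The pads swing forward as they close: fully open they stand 13 mm farther back than shut.
Start: joints at [-1.375, 0.599, -0.003, 1.599, 0.002, 0.943, -0.08], TCP at [0.195, 0.698, 0.231] pointing down, gripper open.
Joint ranges: [-2.57, 2.57], [-0.35, 1.97], [-1.29, 1.29], [0.11, 2.56], [-1.05, 4.19], [0.11, 1.86], [-2.63, 2.63]. Speed limits (rad/s): [2.22, 2.22, 3.01, 3.01, 3.14, 3.14, 3.14].

INTERFACE

Orientations are given as a rotation vector (axis times angle).
In Python, from cell import sensors, eyes, bot gives the robot as it stands.
- The arm moves only by the shell command python3 -m crank 'ROWS' [FORCE]. ROWS is JSON, a list of rows, each an object with "slide": the shift along the tool's x, y, z in cm, a list of three; "rot": the turn, a rotation vector about the tool's x, y, z in degrees, a list of three; "gripper": the closure, from 0 (fully open) to 1 (shut). In form: [{"slide": [tx, ty, tz], "rot": [wx, wy, wz], "gripper": gripper}, ...]. A call has 1 to 20 rows; each row shifts and turns the commanded pose from where the row before left it, along the tool's axes as they then stand; what a row does not reach is not made up. A row lasts 1/12 s, in which the tool goes at most 41.7 mm and 7.16 degrees, less where a joint would pass 70% of its speed; a pose out of reach is approached as far as the arm can. A call is refused whole if a number of a shift passes 4.17 or a number of a turn 7.16, either way. A call with a gripper value outside its range is refused whole. The fingers move at their own pace and stop on an object; FORCE is the grip in N (left out, the last holds). Time passes only in rows, so rows that do not move let the fingers close. It gives the time, the measured TCP pose, the force and the opening at its end, in the units of the state.
- sensors.state(): the state, without advancing time (a new reading comes with each control period).
- eyes.get_image(name): name is "scene" or "top"; returns a dict with "image" (420x560x3 uint8, red, green, blue), "intrinsics" (3x3 intrinsics, pixels), "view" (4x4, takes a point from world to camera coordinates). Camera axes: x right, y up, looking along -z (the intrinsics and any distortion apply to the point x, -y, -z); pixel columns grow to the right and rows downward; lengths in m; the calibration is good to about 2 mm. A picture is of the moment at which its call begins. There is no depth.
- bot.sign_off(): hands the job in, once; it reports no verdict.
The state is a dict: "time_s": time; "q": joint angles; "joint_velocities": joint speeds; "effort": joint torques, N m; "tcp_pos": TCP position; "tool_rot": TCP orientation; "force": force on the tool from outside, world axes, zero at the start; "wrist_torque": the same for the moment, N m; "gripper_width": finger opening in m.
Only numpy, scipy, OpenCV 4.12 (cv2) and the standard library are available. Lean on these libraries where they do the work, as an engineer would, in place of code of your own. Each camera call takes 0.05 s, during which the arm holds its last target. There are 200 camera calls.

TASK

Stack the loose bench boards squarely into one pile on the bench, then pick the whole pile up at once and tip it into the blue box, its one end first under the yellow lip, so that all the boards lie flat on one another at the bottom. Also move every rolling pin from the drain stand to the steel holder, each end-down in a pocket of its own, in any order. Do not disturb the bottle, the bowl or the scraper.

Things in the scene. Friction and masses are not known exactly. Their poses are not given: they have to be found in the camera images.
- board1_mid (a point): a loose flat beech bench board, 120 mm long (its x axis) x 60 mm wide (y) x 8 mm thick (z), about 60 g; there are two or three, all alike; this point is at its centre. Starts lying flat on the bench, apart from the others
- board2_mid (a point): a loose flat beech bench board, 120 mm long (its x axis) x 60 mm wide (y) x 8 mm thick (z), about 60 g; there are two or three, all alike; this point is at its centre. Starts lying flat on the bench, apart from the others
- board3_mid (a point): a loose flat beech bench board, 120 mm long (its x axis) x 60 mm wide (y) x 8 mm thick (z), about 60 g; there are two or three, all alike; this point is at its centre. Starts lying flat on the bench, apart from the others
- pin1_mid (a point): a small plain beech rolling pin with a red band near its top, a cylinder 24 mm in diameter and 180 mm long (its z axis), about 60 g; there are three or four; this point is at its centre, half-way along. Starts standing upright in a socket of the drain stand
- pin2_mid (a point): a small plain beech rolling pin with a red band near its top, a cylinder 24 mm in diameter and 180 mm long (its z axis), about 60 g; there are three or four; this point is at its centre, half-way along. Starts standing upright in a socket of the drain stand
- pin3_mid (a point): a small plain beech rolling pin with a red band near its top, a cylinder 24 mm in diameter and 180 mm long (its z axis), about 60 g; there are three or four; this point is at its centre, half-way along. Starts standing upright in a socket of the drain stand
- pin4_mid (a point): a small plain beech rolling pin with a red band near its top, a cylinder 24 mm in diameter and 180 mm long (its z axis), about 60 g; there are three or four; this point is at its centre, half-way along. Starts standing upright in a socket of the drain stand
- box_floor (a point): centre of the inner floor of the blue board box (fixed), 12 mm above the bench. x axis: along the box, away from its lipped end. Cavity 126 mm (x) by 66 mm (y), walls 6 mm. The long sides have walls only at the corners (33 to 63 mm from the centre along x); between them both sides are open down to the bench for the fingers, and the floor is only 54 mm wide (y)
- box_lip (a point): middle of the inner edge, at the underside, of the box's yellow retaining lip, on its -x end wall: it reaches 9 mm in over the cavity across the whole width, is 5 mm thick, and its underside is 32 mm above the inner floor (its top 37 mm). Boards cannot go straight down past it: their end must go in under it at a slant
- box_end (a point): middle of the top inner edge of the box's +x end wall, 24 mm above the inner floor; above it a lead-in slants outwards, its top 36 mm above the floor. The corner side walls have the same heights and lead-ins
- stand_top (a point): centre of the top face of the grey drain stand (fixed to the bench), 65 mm above the bench. It has four square sockets of 26.5 mm in a row along its y axis, centred at y = -67.5, -22.5, 22.5 and 67.5 mm; their floors are 8 mm above the bench. The stand is 63.5 mm (x) by 198.5 mm (y)
- holder_floor (a point): centre of the inner floor of the steel pin holder (fixed to the bench), a narrow open-topped box with four pockets in a row along its y axis; the floor is 8 mm above the bench. Outside it measures 44 mm (x) by 197 mm (y), 110 mm high; each pocket is 34 x 34 mm inside and 102 mm deep, 48 mm from centre to centre, outer long walls 5 mm
- pocket1 (a point): centre of the mouth of pocket 1 of the pin holder, 110 mm above the bench, 102 mm above the pocket's floor; x and y axes along the pocket's walls
- pocket2 (a point): centre of the mouth of pocket 2 of the pin holder, 110 mm above the bench, 102 mm above the pocket's floor; x and y axes along the pocket's walls
- pocket3 (a point): centre of the mouth of pocket 3 of the pin holder, 110 mm above the bench, 102 mm above the pocket's floor; x and y axes along the pocket's walls
- pocket4 (a point): centre of the mouth of pocket 4 of the pin holder, 110 mm above the bench, 102 mm above the pocket's floor; x and y axes along the pocket's walls
- sauce_bottle: a red squeeze bottle standing on the bench, 60 mm in diameter, 190 mm high; origin at the centre of its underside; a bystander
- bowl: a pink bowl standing on the bench, 120 mm across, 65 mm high; origin at the centre of its underside; a bystander
- scraper: a dough scraper with a blue handle lying on the bench, about 110 x 110 x 18 mm; origin near its middle, on the bench; a bystander
There are look-alikes about, which are no part of the job. Leave any pink or red look-alike of the part that bears board3_mid alone.

How it is judged:
On the way, in this order (a step that is already met when the one before it is completed fails the run):
1. the boards are stacked squarely in one pile on the bench (horizontal distance between board1_mid and board2_mid below 0.01 m and horizontal distance between each of board1_mid, board2_mid and board3_mid below 0.01 m and angle between the x axis of board1_mid and the x axis of board2_mid, either way round below 0.15 rad and angle between the x axis of each of board1_mid, board2_mid and the x axis of board3_mid, either way round below 0.15 rad and height (world z) of each of board1_mid, board2_mid, board3_mid below 0.026 m and angle between each of board1_mid, board2_mid, board3_mid's own z axis and vertical below 0.08 rad), for 0.2 s.
2. the whole pile is lifted clear of the bench in one go (height (world z) of each of board1_mid, board2_mid, board3_mid above 0.045 m and distance between board1_mid and board2_mid below 0.03 m and distance between each of board1_mid, board2_mid and board3_mid below 0.03 m), for 0.2 s.
3. all the boards lie flat in the box, under the level of the lip (x of board1_mid in the frame of box_floor between -0.01 and 0.01 m and y of board1_mid in the frame of box_floor between -0.008 and 0.008 m and z of board1_mid in the frame of box_floor between 0 and 0.024 m and angle between each of board1_mid, board2_mid, board3_mid's own z axis and vertical below 0.08 rad and x of board2_mid in the frame of box_floor between -0.01 and 0.01 m and y of board2_mid in the frame of box_floor between -0.008 and 0.008 m and z of board2_mid in the frame of box_floor between 0 and 0.024 m and x of board3_mid in the frame of box_floor between -0.01 and 0.01 m and y of board3_mid in the frame of box_floor between -0.008 and 0.008 m and z of board3_mid in the frame of box_floor between 0 and 0.024 m), for 0.2 s.
At the end, for the whole second after the job is handed in: Every board lies flat (within 0.08 rad) in the box, its centre within 10 mm of the cavity's centre along and 8 mm across, and less than 24 mm above the inner floor; every pin stands on the floor of a pocket of the steel holder, within 0.25 rad of upright; all at rest and released (all of step 3 and x of pin1_mid in the frame of holder_floor between -0.03 and 0.03 m and y of pin1_mid in the frame of holder_floor between -0.105 and 0.105 m and z of pin1_mid in the frame of holder_floor between 0.07 and 0.1 m and angle between each of pin1_mid, pin2_mid, pin3_mid, pin4_mid's own z axis and vertical below 0.25 rad and x of pin2_mid in the frame of holder_floor between -0.03 and 0.03 m and y of pin2_mid in the frame of holder_floor between -0.105 and 0.105 m and z of pin2_mid in the frame of holder_floor between 0.07 and 0.1 m and x of pin3_mid in the frame of holder_floor between -0.03 and 0.03 m and y of pin3_mid in the frame of holder_floor between -0.105 and 0.105 m and z of pin3_mid in the frame of holder_floor between 0.07 and 0.1 m and x of pin4_mid in the frame of holder_floor between -0.03 and 0.03 m and y of pin4_mid in the frame of holder_floor between -0.105 and 0.105 m and z of pin4_mid in the frame of holder_floor between 0.07 and 0.1 m and linear speed of each of board1, board2, board3, pin1, pin2, pin3, pin4 below 0.03 m/s); the robot touches nothing.
It fails at once if the sauce bottle is pushed more than 25 mm or tipped over (distance of sauce_bottle from where it was at the start of the episode above 0.025 m or angle between sauce_bottle's own z axis and vertical above 0.4 rad).
It fails at once if the bowl is pushed more than 25 mm or tipped over (distance of bowl from where it was at the start of the episode above 0.025 m or angle between bowl's own z axis and vertical above 0.4 rad).
It fails at once if the scraper is pushed more than 25 mm or tipped over (distance of scraper from where it was at the start of the episode above 0.025 m or angle between scraper's own z axis and vertical above 0.4 rad).
Of board1, board2, board3 only 2 to 3 are there at a start; the rules pass over those that are not, and their reading is None.
Of pin1, pin2, pin3, pin4 only 3 to 4 are there at a start; the rules pass over those that are not, and their reading is None.
At some moment in a run one of board1, board2, board3 may be knocked a few centimetres aside while the robot is not near it.
It also fails if it takes over 208 s, if anything falls off the work surface, if the arm or the gripper's body presses on something with over 40 N, if the wrist force passes 120 N, or if a joint passes its speed limit or range.

## Working session

There is one attempt and no reset: what is moved stays moved. The work goes in short steps, Python scripts to look and compute and a shell command to move; the robot and the scene stay as the last step left them, time stands still between calls to the robot, and variables do not carry over. Pictures are saved under pics/ and viewed, and the job is handed in when it is done.

```bash
ls; mkdir -p pics; python3 - <<'E'
from cell import sensors, eyes, bot
import cv2
s=sensors.state()
for k,v in s.items(): print(k,v)
print(bot.grasp_offset)
for n in("scene","top"):
    d=eyes.get_image(n); cv2.imwrite(f"pics/{n}0.png",d["image"][:,:,::-1]); print(n,d["intrinsics"],d["view"],[k for k in d])
E
```

```text
pics
time_s 0.0
q [-1.37469532  0.60012806 -0.0025458   1.60015569  0.00180327  0.94290694
 -0.07977972]
joint_velocities [-1.24974548e-03  3.89081799e-05 -6.81922702e-04  2.41695547e-05
 -1.38810376e-03  1.14934339e-03  7.96090621e-04]
effort [ 1.77281427e-04 -7.76467752e+01  1.56469334e+00 -2.58012235e+01
  1.22697520e-02  8.98831728e-03 -4.93870323e-05]
tcp_pos [0.19522147 0.69771329 0.23040559]
tool_rot [-4.27048651e-01 -3.11236011e+00  2.50434077e-03]
force [0.40717115 0.0680026  0.25171971]
wrist_torque [-0.01955231  0.01632904  0.04719413]
gripper_width 0.08517176053658915
0.0187
scene [[410.45691731   0.         277.54452367]
 [  0.         410.45691731 207.32596165]
 [  0.           0.           1.        ]] [[ 0.23334894  0.97238642 -0.00359493 -0.11227097]
 [-0.80673117  0.19565714  0.55758685  0.40493006]
 [ 0.54289326 -0.12721216  0.83011082 -1.54129753]
 [ 0.          0.          0.          1.        ]] ['image', 'intrinsics', 'view']
top [[499.08745442   0.         265.67373176]
 [  0.         499.08745442 211.27502186]
 [  0.           0.           1.        ]] [[ 0.02523841 -0.99945382  0.02133288 -0.04777322]
 [ 0.98370552  0.02862924  0.17749312 -0.56803053]
 [-0.17800692  0.01650563  0.9838908  -1.19315884]
 [ 0.          0.          0.          1.        ]] ['image', 'intrinsics', 'view']
```

View pics/scene0.png

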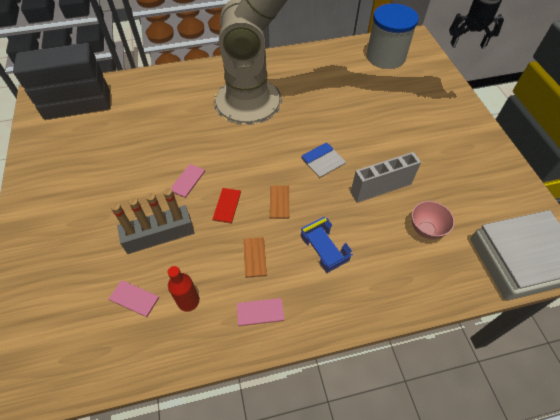

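View pics/top0.png

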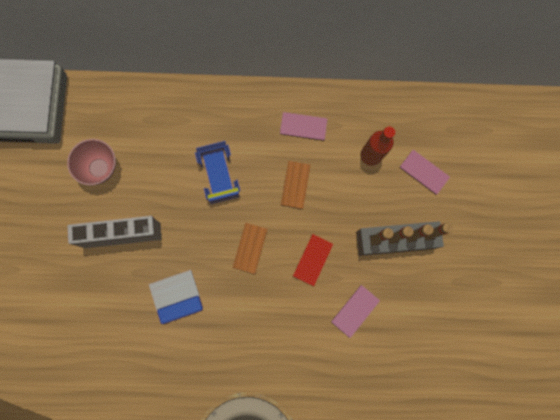

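The scene shows two beech boards (top view about (296,185) and (250,248)). There are four pins in the grey stand around (400,238) and the holder is at (115,230). The blue box is at (218,172) with its yellow lip at (222,193). The pink and red plates are look-alikes. Next I'll take enlarged crops.

```bash
cat > h.py <<'E'
import numpy as np, cv2
from cell import sensors, eyes, bot
from scipy.spatial.transform import Rotation as R
def grab(n,name=None):
    d=eyes.get_image(n)
    if name: cv2.imwrite(f"pics/{name}.png",d["image"][:,:,::-1])
    return d
def proj(d,P):
    P=np.atleast_2d(P).astype(float); V=d["view"]; c=P@V[:3,:3].T+V[:3,3]
    c=c*[1,-1,-1]; u=c@d["intrinsics"].T; return u[:,:2]/u[:,2:]
def unproj(d,uv,z):
    uv=np.atleast_2d(uv).astype(float); V=d["view"]; Rm=V[:3,:3]; o=-Rm.T@V[:3,3]
    r=np.c_[uv,np.ones(len(uv))]@np.linalg.inv(d["intrinsics"]).T*[1,-1,-1]
    w=r@Rm; s=(z-o[2])/w[:,2]; return o+w*s[:,None]
def crop(d,x0,y0,w,h,k,name,grid=True):
    im=d["image"][y0:y0+h,x0:x0+w,::-1]; im=cv2.resize(im,None,fx=k,fy=k,interpolation=cv2.INTER_CUBIC)
    if grid:
        for x in range((x0+9)//10*10,x0+w,10):
            X=(x-x0)*k; cv2.line(im,(X,0),(X,4),(255,255,255),1); cv2.putText(im,str(x),(X,14),0,.35,(255,255,255),1)
        for y in range((y0+9)//10*10,y0+h,10):
            Y=(y-y0)*k; cv2.line(im,(0,Y),(4,Y),(255,255,255),1); cv2.putText(im,str(y),(5,Y+4),0,.35,(255,255,255),1)
    cv2.imwrite(f"pics/{name}.png",im)
E
python3 - <<'E'
from h import *
d=grab("top"); np.save("pics/top.npy",d,allow_pickle=True)
crop(d,190,130,130,150,4,"c1"); crop(d,350,215,110,50,7,"c2"); crop(d,60,210,110,50,7,"c3"); crop(d,190,135,60,75,8,"c4")
E
```

```text
(no output)
```

View pics/c1.png

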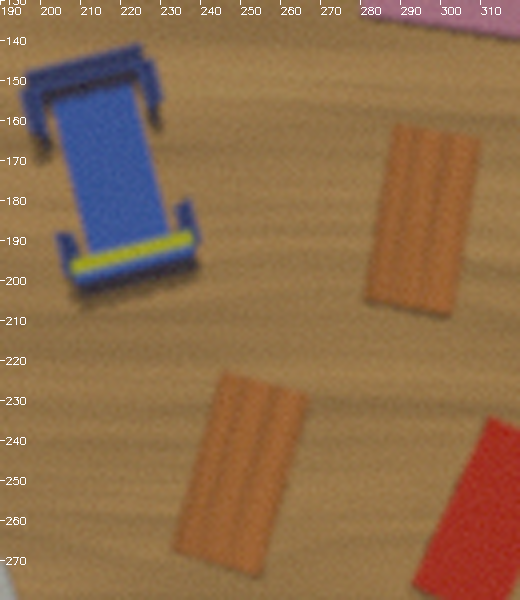

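View pics/c2.png

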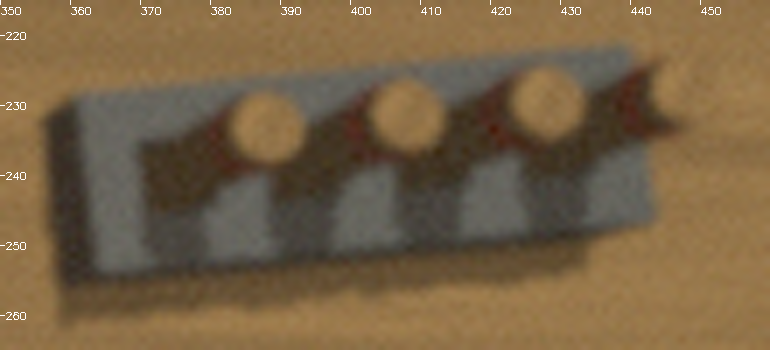

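View pics/c3.png

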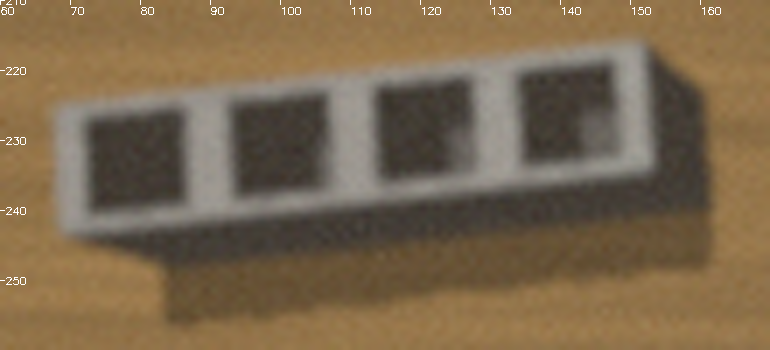

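View pics/c4.png

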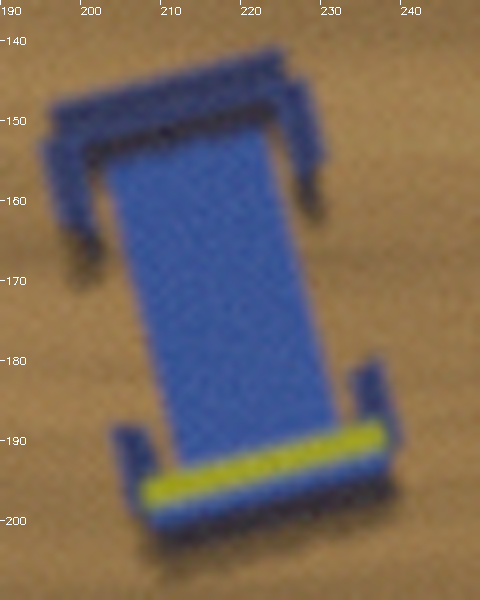

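```bash
python3 - <<'E'
from h import *
d=np.load("pics/top.npy",allow_pickle=True).item()
f=lambda p,x0,y0,k:(np.array(p)+.5)/k-.5+[x0,y0]
np.set_printoptions(precision=4,suppress=True)
hsv=cv2.cvtColor(d["image"],cv2.COLOR_RGB2HSV).astype(int)
im=d["image"].astype(int)
print("bg",im[200,260],"board",im[185,296],im[248,250])
r=im[...,2]/np.maximum(im[...,0],1)
for c in((296,185),(250,248)):
    m=((im[...,0]-im[...,2]>85)&(im[...,0]-im[...,1]>50)).astype(np.uint8)
    n,l,st,ce=cv2.connectedComponentsWithStats(m); k=l[c[1],c[0]]
    pts=np.argwhere(l==k)[:,::-1]; W=unproj(d,pts,0.008)[:,:2]*1000
    print("board",len(pts),"centroid",W.mean(0),cv2.minAreaRect(W.astype(np.float32)))
    e=np.linalg.eigh(np.cov(W.T)); v=e[1][:,1]; print("axis",np.degrees(np.arctan2(v[1],v[0])), np.sqrt(12*e[0]))
pt=unproj(d,f([(267,127),(408,116),(548,103),(685,97)],350,215,7),.188);print("pins",pt)
st=unproj(d,f([(80,93),(632,45),(655,218),(98,275)],350,215,7),.065);print("stand",st,st.mean(0))
ho=unproj(d,f([(53,105),(648,40),(655,172),(62,237)],60,210,7),.110);print("holder",ho,ho.mean(0),np.linalg.norm(ho[0]-ho[1]))
pk=unproj(d,f([(137,160),(282,147),(426,130),(570,113)],60,210,7),.110);print("pk",pk)
li=unproj(d,f([(142,480),(380,424),(386,450),(148,508)],190,135,8),.049);print("lip",li,np.linalg.norm(li[0]-li[1]))
fl=unproj(d,f([(108,165),(178,460),(268,135),(335,428)],190,135,8),.012);print("floor",fl)
E
```

```text
bg [151 118  74] board [153 101  55] [152  97  50]
board 805 centroid [ 650.5475 -109.4345] ((651.3453979492188, -107.98877716064453), (56.25143814086914, 116.9238052368164), 81.88804626464844)
axis 172.39929285347833 [ 53.1062 116.3046]
board 901 centroid [480.8645   4.3822] ((482.1488037109375, 5.034740447998047), (54.699398040771484, 117.22831726074219), 76.21317291259766)
axis 167.11254910776128 [ 53.5017 115.9888]
pins [[ 0.5041 -0.3009  0.188 ]
 [ 0.5089 -0.3458  0.188 ]
 [ 0.5143 -0.3905  0.188 ]
 [ 0.5175 -0.4343  0.188 ]]
stand [[ 0.532  -0.2677  0.065 ]
 [ 0.5547 -0.4639  0.065 ]
 [ 0.4935 -0.4697  0.065 ]
 [ 0.4681 -0.2734  0.065 ]] [ 0.5121 -0.3687  0.065 ]
holder [[0.5133 0.4328 0.11  ]
 [0.5411 0.2362 0.11  ]
 [0.4964 0.2309 0.11  ]
 [0.4691 0.4257 0.11  ]] [0.505  0.3314 0.11  ] 0.1986156983878046
pk [[0.4956 0.4033 0.11  ]
 [0.5013 0.3556 0.11  ]
 [0.5084 0.3082 0.11  ]
 [0.5155 0.2606 0.11  ]]
lip [[0.6078 0.115  0.049 ]
 [0.6281 0.0412 0.049 ]
 [0.6198 0.039  0.049 ]
 [0.599  0.1127 0.049 ]] 0.07655825880079295
floor [[0.7207 0.1348 0.012 ]
 [0.6226 0.1075 0.012 ]
 [0.7326 0.0829 0.012 ]
 [0.6348 0.0573 0.012 ]]
```

```bash
cat >> h.py <<'E'
def S(): 
    s=sensors.state(); return np.array(s["tcp_pos"]),R.from_rotvec(s["tool_rot"]),s
def plan(pos,yaw=None,tilt=0):
    """target TCP pos; yaw deg = world direction of tool x (tool down); tilt = turn about tool y after that, deg.
    Prints rot first (about TCP) then the slide expressed in the NEW tool axes and in OLD axes."""
    p,r,s=S()
    if yaw is None: rt=r
    else:
        a=np.radians(yaw); X=np.array([np.cos(a),np.sin(a),0]); Z=np.array([0,0,-1.]); Y=np.cross(Z,X)
        rt=R.from_matrix(np.c_[X,Y,Z])*R.from_rotvec([0,np.radians(tilt),0])
    dr=(r.inv()*rt).as_rotvec(degrees=True); dw=np.array(pos)-p
    print("t %.2f"%s["time_s"],"rot",dr.round(2),"slide new axes cm",(rt.inv().apply(dw)*100).round(2),"old axes",(r.inv().apply(dw)*100).round(2))
def rep():
    p,r,s=S(); M=r.as_matrix()
    print("t %.2f tcp"%s["time_s"],p.round(4),"yawx %.2f"%np.degrees(np.arctan2(M[1,0],M[0,0])),"z",M[:,2].round(4),"F",np.round(s["force"],1),"w %.4f"%s["gripper_width"],"q",np.round(s["q"],2))
E
python3 - <<'E'
from h import *
rep()
# wireframe check
def boxc(c,yaw,dx,dy,z0,z1):
    a=np.radians(yaw); M=np.array([[np.cos(a),-np.sin(a)],[np.sin(a),np.cos(a)]])
    q=np.array([[1,1],[-1,1],[-1,-1],[1,-1]])*[dx/2,dy/2]@M.T+c
    return np.r_[np.c_[q,[z0]*4],np.c_[q,[z1]*4]]
objs=[boxc((.6505,-.109),-7.6,.12,.06,0,.008),boxc((.481,.0046),-12.9,.12,.06,0,.008),
 boxc((.6701,.093),15.4,.126,.066,.012,.036),boxc((.6701,.093),15.4,.126,.054,.012,.012),boxc((.5112,-.368),5.75,.0635,.1985,0,.065),boxc((.505,.3315),7.95,.044,.197,0,.11)]
a=np.radians(15.4);
for n in("top","scene"):
    d=grab(n); im=cv2.resize(d["image"][:,:,::-1],None,fx=4,fy=4,interpolation=cv2.INTER_CUBIC)
    for o in objs:
        u=((proj(d,o)+.5)*4-.5).round().astype(int)
        for i in range(4):
            for x,y in((i,(i+1)%4),(i+4,(i+1)%4+4),(i,i+4)): cv2.line(im,tuple(map(int,u[x])),tuple(map(int,u[y])),(0,255,0),1)
    for c in [(.504,-.3009),(.5089,-.3458),(.5143,-.3905),(.5180,-.435)]:
        t=np.linspace(0,6.28,40); u=((proj(d,np.c_[c[0]+.012*np.cos(t),c[1]+.012*np.sin(t),0*t+.188])+.5)*4-.5).astype(np.int32); cv2.polylines(im,[u],False,(255,255,0),1)
    if n=="scene":
        cv2.imwrite("pics/w_s1.png",im[600:1150,400:1150][:, :]); cv2.imwrite("pics/w_s2.png",im[560:1120,900:1700])
    else:
        cv2.imwrite("pics/w_t1.png",im[520:1120,750:1300]);cv2.imwrite("pics/w_t2.png",im[830:1100,1380:1850])
E
```

```text
t 0.15 tcp [0.1953 0.6979 0.2306] yawx 164.37 z [-2.0e-04 -1.2e-03 -1.0e+00] F [-0.6 -0.6  0. ] w 0.0855 q [-1.37  0.6  -0.    1.6   0.    0.94 -0.08]
```

View pics/w_s1.png

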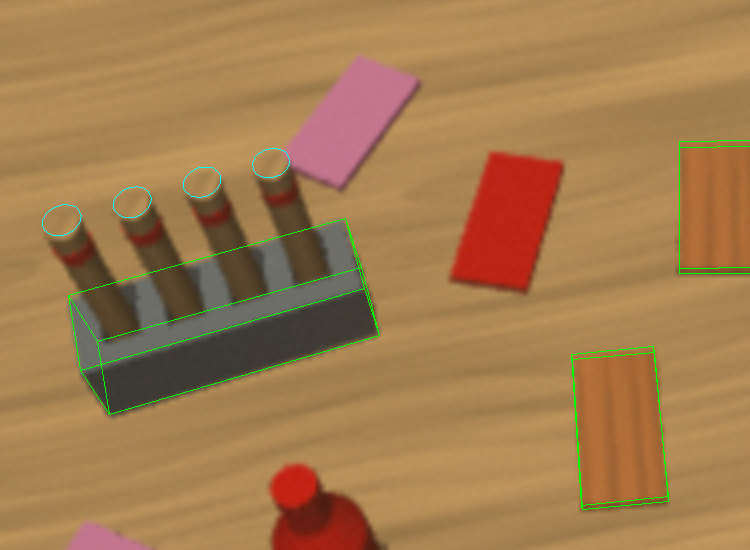

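View pics/w_s2.png

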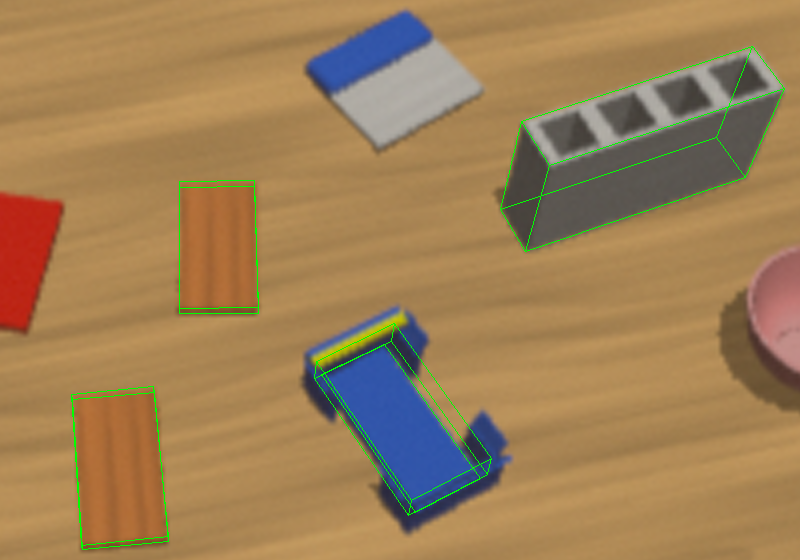

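View pics/w_t1.png

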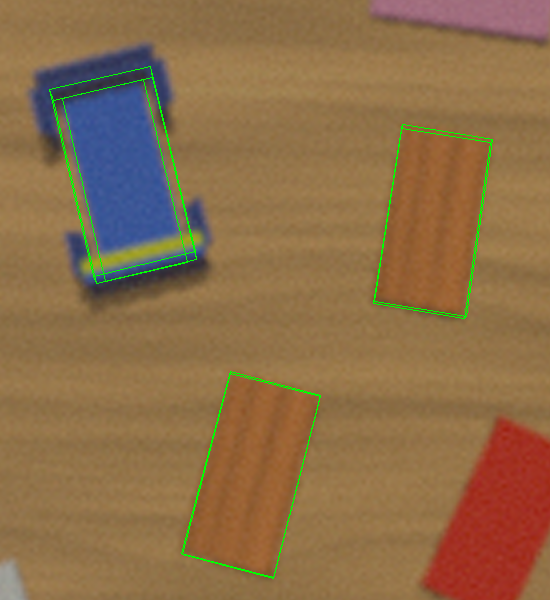

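View pics/w_t2.png

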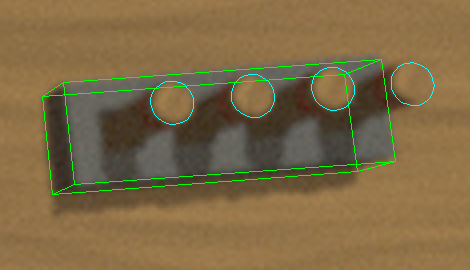

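```bash
python3 - <<'E'
from h import *
d=grab("scene"); np.set_printoptions(precision=4,suppress=True)
crop(d,295,210,70,65,10,"s_box")
crop(d,110,185,90,70,8,"s_stand")
E
```

```text
(no output)
```

View pics/s_box.png

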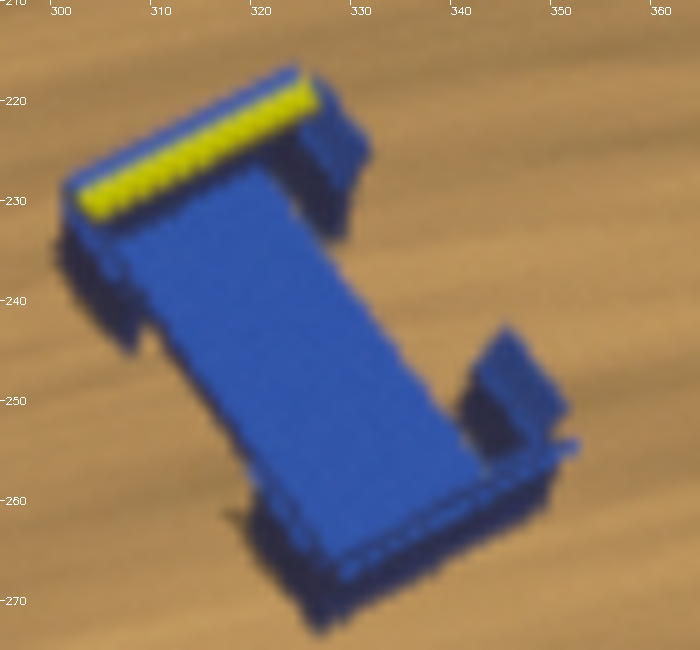

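```bash
python3 - <<'E'
from h import *
d=grab("scene"); np.set_printoptions(precision=4,suppress=True)
f=lambda p,x0,y0,k:(np.array(p)+.5)/k-.5+[x0,y0]
L=unproj(d,f([(95,222),(320,105)],295,210,10),.044);print(L,L.mean(0))
F=unproj(d,f([(160,335),(250,470),(325,245),(450,405)],295,210,10),.012);print(F)
print("angles",np.degrees(np.arctan2(F[1,1]-F[0,1],F[1,0]-F[0,0])),np.degrees(np.arctan2(F[3,1]-F[2,1],F[3,0]-F[2,0])))
c=np.array([.6701,.093]);a=np.radians(15.4);x=np.array([np.cos(a),np.sin(a)]);y=np.array([-x[1],x[0]])
for P in (L,F): print((P[:,:2]-c)@np.c_[x,y]*1000)
E
```

```text
[[0.6288 0.0423 0.044 ]
 [0.6063 0.1163 0.044 ]] [0.6176 0.0793 0.044 ]
[[0.6519 0.057  0.012 ]
 [0.6996 0.0697 0.012 ]
 [0.6344 0.1123 0.012 ]
 [0.6932 0.1312 0.012 ]]
angles 14.882304882554331 17.82875540692883
[[-53.245  -37.8845]
 [-55.3279  39.3948]]
[[-27.118  -29.8328]
 [ 22.3011 -30.2793]
 [-29.3024  28.0429]
 [ 32.4295  30.6612]]
```

```bash
python3 - <<'E'
from h import *
plan((.481,.0046,.20),167.1)
plan((.50,.20,.22),167.1)
E
```

```text
t 0.35 rot [-0.02  0.01 -2.73] slide new axes cm [-43.33 -61.22   3.1 ] old axes [-46.19 -59.09   3.13]
t 0.35 rot [-0.02  0.01 -2.73] slide new axes cm [-40.82 -41.75   1.1 ] old axes [-42.76 -39.76   1.12]
```

```bash
python3 -m crank '[{"slide":[-1,-1,0],"rot":[0,0,-2.7],"gripper":0},{"slide":[-2.6,-2.7,0.07],"rot":[0,0,0],"gripper":0},{"slide":[-2.6,-2.7,0.07],"rot":[0,0,0],"gripper":0},{"slide":[-2.6,-2.7,0.07],"rot":[0,0,0],"gripper":0},{"slide":[-2.6,-2.7,0.07],"rot":[0,0,0],"gripper":0},{"slide":[-2.6,-2.7,0.07],"rot":[0,0,0],"gripper":0},{"slide":[-2.6,-2.7,0.07],"rot":[0,0,0],"gripper":0},{"slide":[-2.6,-2.7,0.07],"rot":[0,0,0],"gripper":0},{"slide":[-2.6,-2.7,0.07],"rot":[0,0,0],"gripper":0},{"slide":[-2.6,-2.7,0.07],"rot":[0,0,0],"gripper":0},{"slide":[-2.6,-2.7,0.07],"rot":[0,0,0],"gripper":0},{"slide":[-2.6,-2.7,0.07],"rot":[0,0,0],"gripper":0},{"slide":[-2.6,-2.7,0.07],"rot":[0,0,0],"gripper":0},{"slide":[-2.6,-2.7,0.07],"rot":[0,0,0],"gripper":0},{"slide":[-2.6,-2.7,0.07],"rot":[0,0,0],"gripper":0},{"slide":[-2.6,-2.7,0.07],"rot":[0,0,0],"gripper":0}]'; python3 -c "
from h import *
rep();plan((.481,.0046,.1),167.1)"
```

```text
time_s: 1.68
tcp_pos: [0.4925, 0.2023, 0.2211]
tool_rot: [0.353, 3.121, 0.001]
force: [0.1, -0.2, -0.2]
gripper_width: 0.0854
t 1.68 tcp [0.4925 0.2023 0.2211] yawx 167.08 z [ 6.e-04  3.e-04 -1.e+00] F [ 0.1 -0.2 -0.2] w 0.0854 q [-0.5   0.38  0.    2.05 -0.    0.71  0.85]
t 1.68 rot [ 0.03  0.03 -0.02] slide new axes cm [ -3.29 -19.52  12.11] old axes [ -3.29 -19.53  12.1 ]
```

```bash
python3 -m crank '[{"slide":[-0.55,-3.25,1.5],"rot":[0,0,0],"gripper":0},{"slide":[-0.55,-3.25,1.5],"rot":[0,0,0],"gripper":0},{"slide":[-0.55,-3.25,1.5],"rot":[0,0,0],"gripper":0},{"slide":[-0.55,-3.25,1.5],"rot":[0,0,0],"gripper":0},{"slide":[-0.55,-3.25,1.5],"rot":[0,0,0],"gripper":0},{"slide":[-0.55,-3.25,1.5],"rot":[0,0,0],"gripper":0},{"slide":[0,0,0],"rot":[0,0,0],"gripper":0}]'; python3 -c "
from h import *
rep();plan((.481,.0046,.03),167.1)
d=grab('scene');crop(d,200,140,140,120,5,'a1');d=grab('top','t1')"
```

```text
time_s: 2.27
tcp_pos: [0.4783, -0.0002, 0.1289]
tool_rot: [-0.366, -3.117, 0.005]
force: [-0.9, 0.8, 0.9]
gripper_width: 0.0855
t 2.27 tcp [ 4.783e-01 -2.000e-04  1.289e-01] yawx 166.62 z [-0.0038 -0.003  -1.    ] F [-0.9  0.8  0.9] w 0.0855 q [-0.12  0.47 -0.    2.25  0.01  0.43  1.21]
t 2.27 rot [-0.21 -0.17 -0.48] slide new axes cm [-0.15  0.53  9.89] old axes [-0.18  0.57  9.89]
```

View pics/a1.png

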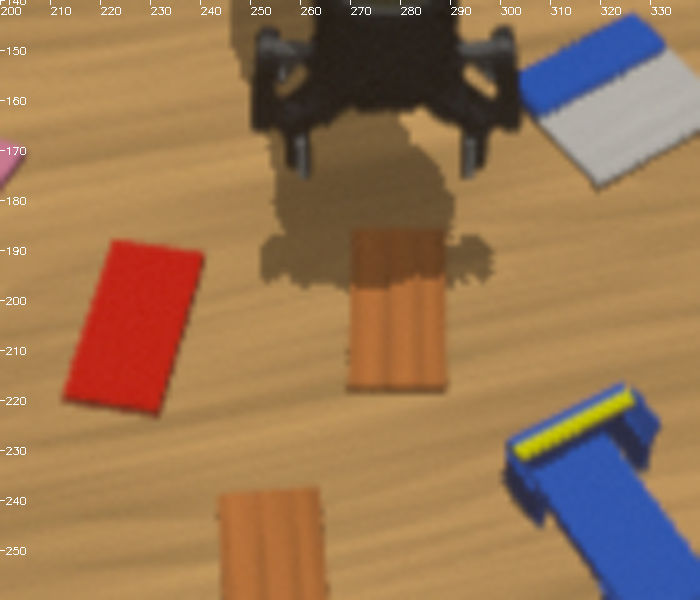

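View pics/t1.png

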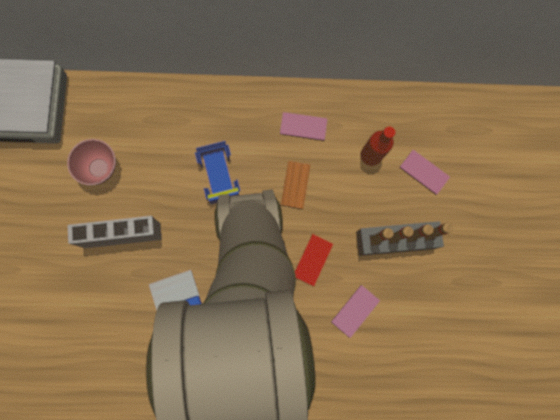

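The boards haven't moved and the gripper is over the first one, at about (279,202) in the scene view. Descending.

```bash
python3 -m crank '[{"slide":[-0.15,0.55,2.5],"rot":[0,0,0],"gripper":0},{"slide":[0,0,2.5],"rot":[0,0,0],"gripper":0},{"slide":[0,0,2.5],"rot":[0,0,0],"gripper":0},{"slide":[0,0,2.4],"rot":[0,0,0],"gripper":0},{"slide":[0,0,0],"rot":[0,0,0],"gripper":0},{"slide":[0,0,0],"rot":[0,0,0],"gripper":0}]' 30; python3 -c "
from h import *
rep();plan((.481,.0046,-0.004),167.1)"
```

```text
time_s: 2.87
tcp_pos: [0.4828, 0.0127, 0.0315]
tool_rot: [-0.351, -3.12, 0.0]
force: [0.3, 0.0, 0.1]
gripper_width: 0.0855
t 2.87 tcp [0.4828 0.0127 0.0315] yawx 167.18 z [-1.7e-03  2.0e-04 -1.0e+00] F [0.3 0.  0.1] w 0.0855 q [-0.14  0.66 -0.01  2.29  0.02  0.19  1.19]
t 2.87 rot [-0.01 -0.1   0.08] slide new axes cm [-0.   -0.83  3.55] old axes [-0.01 -0.83  3.55]
```

```bash
python3 -m crank '[{"slide":[0,-0.8,0],"rot":[0,0,0],"gripper":0},{"slide":[0,0,1.5],"rot":[0,0,0],"gripper":0},{"slide":[0,0,1.3],"rot":[0,0,0],"gripper":0},{"slide":[0,0,0.4],"rot":[0,0,0],"gripper":0},{"slide":[0,0,0],"rot":[0,0,0],"gripper":0},{"slide":[0,0,0],"rot":[0,0,0],"gripper":0}]' 30; python3 -c "
from h import *
rep();plan((.481,.0046,-0.004),167.1)
d=grab('scene');crop(d,220,130,120,100,6,'a2')"
```

```text
time_s: 3.37
tcp_pos: [0.4816, 0.0035, 0.0009]
tool_rot: [0.354, 3.121, 0.0]
force: [0.4, 0.3, -0.5]
gripper_width: 0.0853
t 3.37 tcp [0.4816 0.0035 0.0009] yawx 167.06 z [ 0.0011  0.     -1.    ] F [ 0.4  0.3 -0.5] w 0.0853 q [-0.12  0.73 -0.01  2.31  0.04  0.11  1.18]
t 3.37 rot [ 0.01  0.06 -0.04] slide new axes cm [0.08 0.1  0.49] old axes [0.08 0.1  0.49]
```

View pics/a2.png

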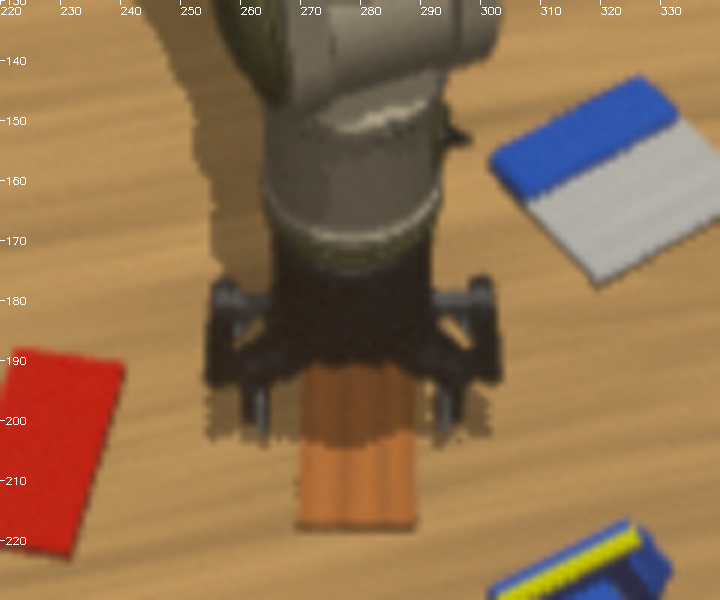

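```bash
python3 -m crank '[{"slide":[0,0,0.15],"rot":[0,0,0],"gripper":1},{"slide":[0,0,0],"rot":[0,0,0],"gripper":1},{"slide":[0,0,0],"rot":[0,0,0],"gripper":1},{"slide":[0,0,0],"rot":[0,0,0],"gripper":1},{"slide":[0,0,0],"rot":[0,0,0],"gripper":1},{"slide":[0,0,0],"rot":[0,0,0],"gripper":1}]' 30; python3 -c "
from h import *
rep()
d=grab('scene');crop(d,240,165,60,60,12,'a3')"
```

```text
time_s: 3.92
tcp_pos: [0.4816, 0.0036, -0.0007]
tool_rot: [0.354, 3.12, 0.0]
force: [-0.8, 0.6, 7.9]
gripper_width: 0.0587
t 3.92 tcp [ 0.4816  0.0036 -0.0007] yawx 167.06 z [ 1.4e-03  1.0e-04 -1.0e+00] F [-0.8  0.6  7.9] w 0.0587 q [-0.11  0.73 -0.02  2.31  0.15  0.11  1.07]
```

View pics/a3.png

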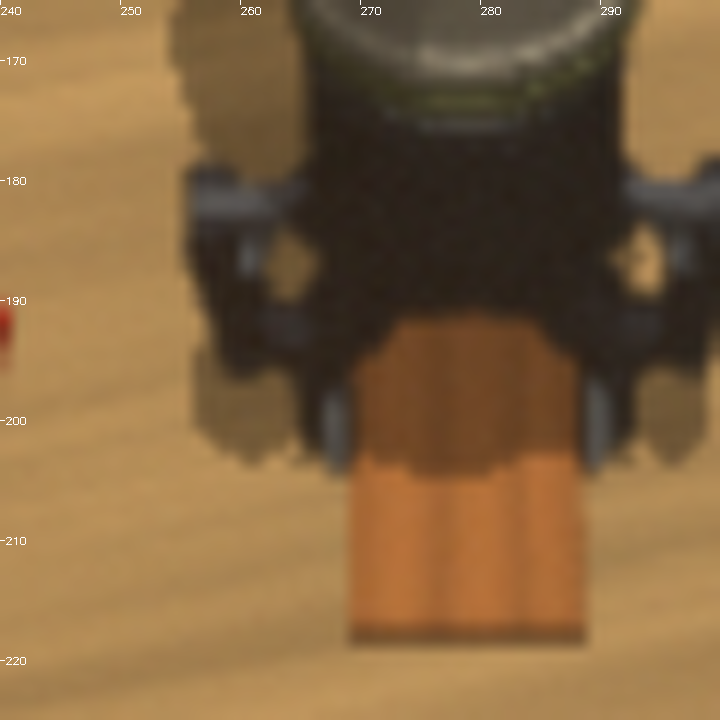

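```bash
python3 -m crank '[{"slide":[0,0,-1],"rot":[0,0,0],"gripper":1},{"slide":[0,0,-2],"rot":[0,0,0],"gripper":1},{"slide":[0,0,-2],"rot":[0,0,0],"gripper":1},{"slide":[0,0,-1],"rot":[0,0,0],"gripper":1},{"slide":[0,0,0],"rot":[0,0,0],"gripper":1},{"slide":[0,0,0],"rot":[0,0,0],"gripper":1}]'; python3 -c "
from h import *
rep();plan((.651,-.109,.055),172.4)
d=grab('scene');crop(d,220,130,120,100,6,'a4')"
```

```text
time_s: 4.47
tcp_pos: [0.4817, 0.0037, 0.059]
tool_rot: [0.354, 3.12, 0.001]
force: [0.3, -0.0, -0.9]
gripper_width: 0.0583
t 4.47 tcp [0.4817 0.0037 0.059 ] yawx 167.06 z [ 1.9e-03  4.0e-04 -1.0e+00] F [ 0.3 -0.  -0.9] w 0.0583 q [-0.08  0.61 -0.06  2.28  0.14  0.25  1.08]
t 4.47 rot [ 0.04  0.1  -5.34] slide new axes cm [-18.28  -8.93   0.4 ] old axes [-19.03  -7.19   0.42]
```

View pics/a4.png

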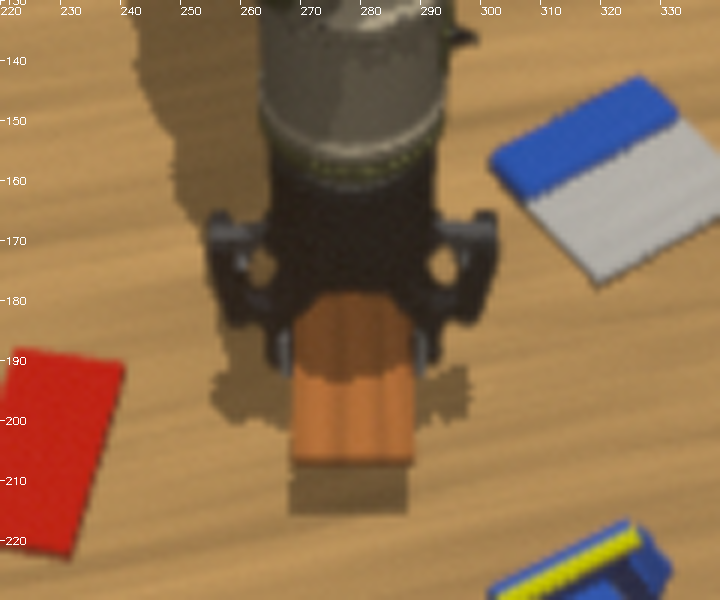

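The board is held and level. Moving it over board B.

```bash
python3 -m crank '[{"slide":[0,0,0],"rot":[0,0,-5.3],"gripper":1},{"slide":[-2,-1,0],"rot":[0,0,0],"gripper":1},{"slide":[-3,-1.5,0],"rot":[0,0,0],"gripper":1},{"slide":[-3,-1.5,0],"rot":[0,0,0],"gripper":1},{"slide":[-3,-1.5,0],"rot":[0,0,0],"gripper":1},{"slide":[-3,-1.5,0],"rot":[0,0,0],"gripper":1},{"slide":[-3,-1.5,0],"rot":[0,0,0],"gripper":1},{"slide":[-1.3,-0.5,0],"rot":[0,0,0],"gripper":1},{"slide":[0,0,0],"rot":[0,0,0],"gripper":1},{"slide":[0,0,0],"rot":[0,0,0],"gripper":1},{"slide":[0,0,0],"rot":[0,0,0],"gripper":1}]'; python3 -c "
from h import *
rep();plan((.651,-.109,.008),172.4)
d=grab('scene');crop(d,190,190,120,100,6,'a5')"
```

```text
time_s: 5.43
tcp_pos: [0.6491, -0.1089, 0.0569]
tool_rot: [-0.208, -3.132, -0.001]
force: [-0.9, 0.7, -0.4]
gripper_width: 0.0585
t 5.43 tcp [ 0.6491 -0.1089  0.0569] yawx 172.42 z [-2.8e-03  8.0e-04 -1.0e+00] F [-0.9  0.7 -0.4] w 0.0585 q [ 0.18  0.74 -0.15  1.87  0.19  0.55  1.34]
t 5.43 rot [ 0.03 -0.17  0.02] slide new axes cm [-0.19  0.02  4.89] old axes [-0.2   0.01  4.89]
```

View pics/a5.png

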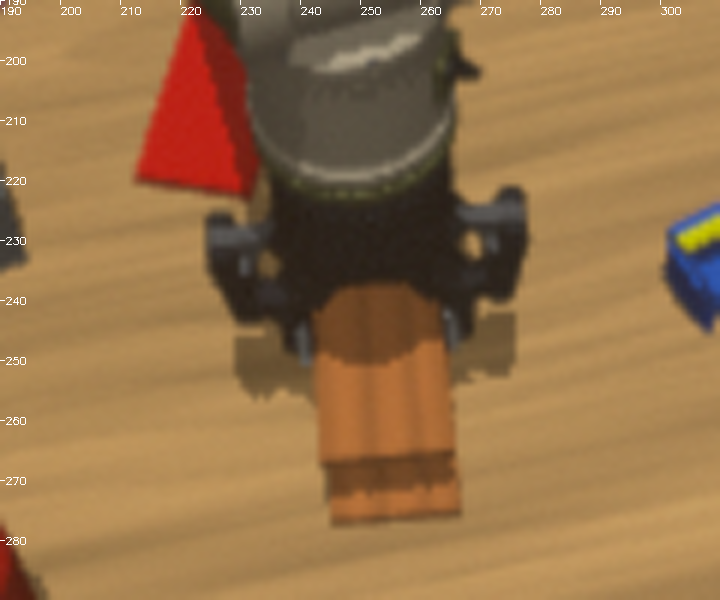

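```bash
python3 -m crank '[{"slide":[-0.2,0,1.5],"rot":[0,0,0],"gripper":1},{"slide":[0,0,1.5],"rot":[0,0,0],"gripper":1},{"slide":[0,0,1],"rot":[0,0,0],"gripper":1},{"slide":[0,0,0.5],"rot":[0,0,0],"gripper":1},{"slide":[0,0,0.2],"rot":[0,0,0],"gripper":1},{"slide":[0,0,0],"rot":[0,0,0],"gripper":1},{"slide":[0,0,0],"rot":[0,0,0],"gripper":1}]'; python3 -c "
from h import *
rep();plan((.651,-.109,.008),172.4)
d=grab('scene');crop(d,190,190,120,100,6,'a6')"
```

```text
time_s: 6.07
tcp_pos: [0.6528, -0.11, 0.0115]
tool_rot: [0.209, 3.134, -0.0]
force: [0.3, -0.9, -1.5]
gripper_width: 0.0587
t 6.07 tcp [ 0.6528 -0.11    0.0115] yawx 172.38 z [ 4.e-04 -0.e+00 -1.e+00] F [ 0.3 -0.9 -1.5] w 0.0587 q [ 0.17  0.8  -0.13  1.88  0.21  0.48  1.32]
t 6.07 rot [-0.    0.02 -0.02] slide new axes cm [0.19 0.08 0.35] old axes [0.19 0.08 0.35]
```

View pics/a6.png

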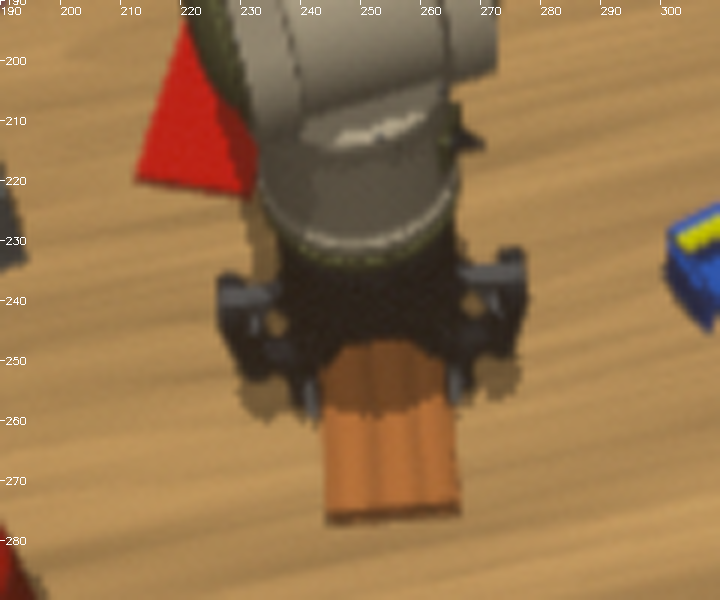

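```bash
python3 -m crank '[{"slide":[0.2,0.08,0.15],"rot":[0,0,0],"gripper":1},{"slide":[0,0,0.1],"rot":[0,0,0],"gripper":1},{"slide":[0,0,0],"rot":[0,0,0],"gripper":1},{"slide":[0,0,0],"rot":[0,0,0],"gripper":1}]'; python3 -c "
from h import *
rep();plan((.651,-.109,.008),172.4)
d=grab('scene');crop(d,230,225,50,60,12,'a7')"
```

```text
time_s: 6.45
tcp_pos: [0.6508, -0.1091, 0.0089]
tool_rot: [0.209, 3.134, -0.0]
force: [-1.5, 0.2, -0.6]
gripper_width: 0.0589
t 6.45 tcp [ 0.6508 -0.1091  0.0089] yawx 172.37 z [ 2.e-04 -0.e+00 -1.e+00] F [-1.5  0.2 -0.6] w 0.0589 q [ 0.16  0.8  -0.13  1.88  0.21  0.47  1.32]
t 6.45 rot [-0.    0.01 -0.03] slide new axes cm [-0.02  0.01  0.09] old axes [-0.02  0.01  0.09]
```

View pics/a7.png

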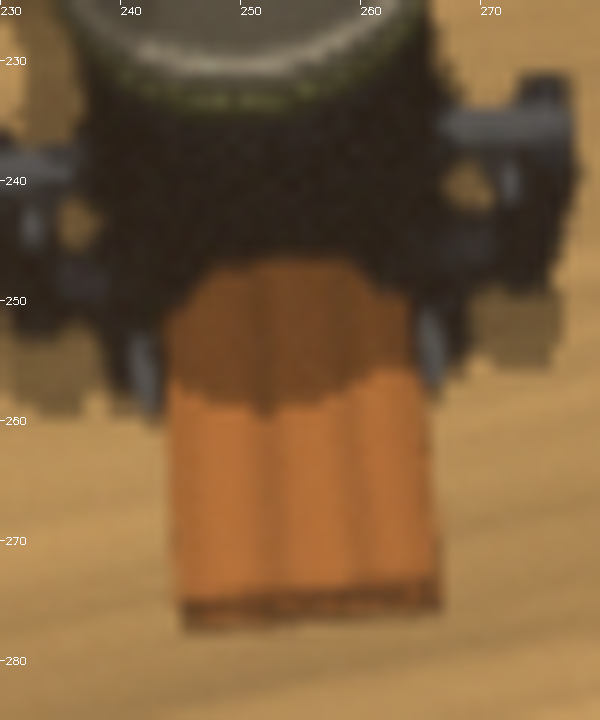

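```bash
python3 -m crank '[{"slide":[0,0,0],"rot":[0,0,0],"gripper":0},{"slide":[0,0,0],"rot":[0,0,0],"gripper":0},{"slide":[0,0,0],"rot":[0,0,0],"gripper":0},{"slide":[0,0,0],"rot":[0,0,0],"gripper":0},{"slide":[0,0,0],"rot":[0,0,0],"gripper":0},{"slide":[0,0,0],"rot":[0,0,0],"gripper":0}]'; python3 -c "
from h import *
rep();plan((.651,-.109,.001),172.4)
d=grab('scene');crop(d,230,225,50,60,12,'a8')
d=grab('top');crop(d,260,150,60,70,10,'a8t')"
```

```text
time_s: 7.0
tcp_pos: [0.6508, -0.109, 0.0088]
tool_rot: [0.209, 3.135, 0.0]
force: [0.7, 0.1, 0.9]
gripper_width: 0.0855
t 7.00 tcp [ 0.6508 -0.109   0.0088] yawx 172.37 z [ 0.  0. -1.] F [0.7 0.1 0.9] w 0.0855 q [ 0.16  0.8  -0.13  1.88  0.21  0.47  1.32]
t 7.00 rot [ 0.    0.   -0.03] slide new axes cm [-0.02  0.01  0.78] old axes [-0.02  0.01  0.78]
```

View pics/a8.png

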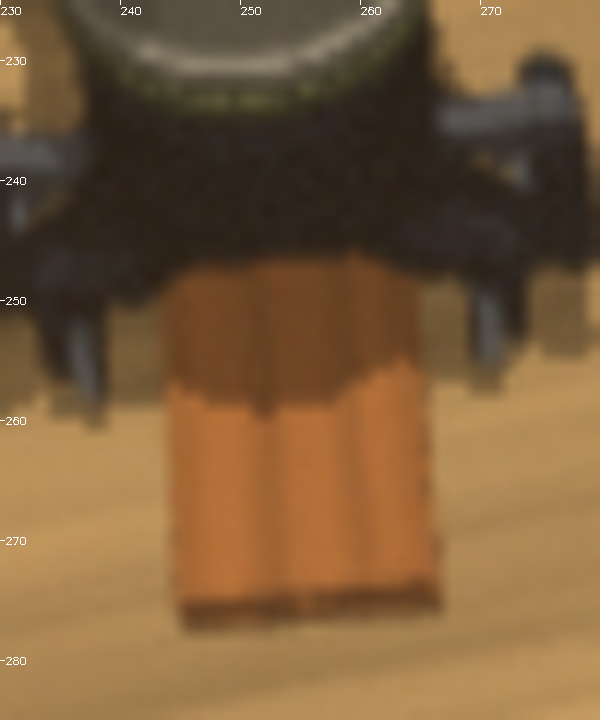

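View pics/a8t.png

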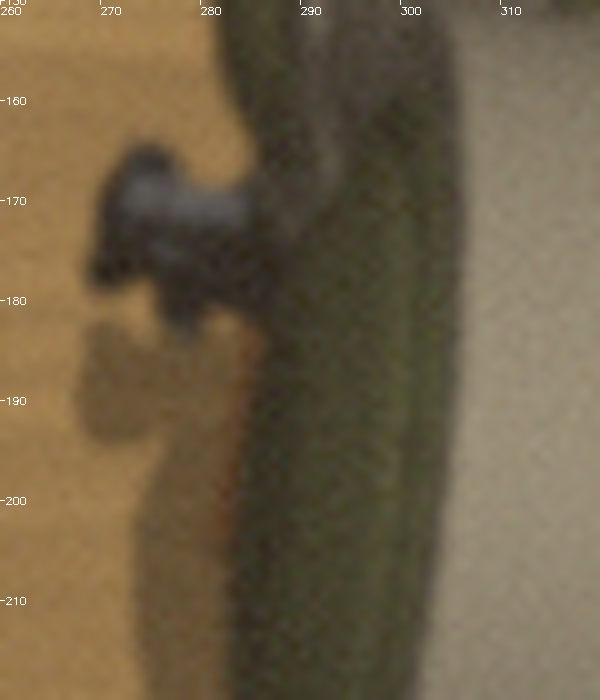

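```bash
python3 -m crank '[{"slide":[0,0,0.4],"rot":[0,0,0],"gripper":0},{"slide":[0,0,0.38],"rot":[0,0,0],"gripper":0},{"slide":[0,0,0],"rot":[0,0,0],"gripper":0},{"slide":[0,0,0],"rot":[0,0,0],"gripper":0},{"slide":[0,0,0],"rot":[0,0,0],"gripper":1},{"slide":[0,0,0],"rot":[0,0,0],"gripper":1},{"slide":[0,0,0],"rot":[0,0,0],"gripper":1},{"slide":[0,0,0],"rot":[0,0,0],"gripper":1},{"slide":[0,0,0],"rot":[0,0,0],"gripper":1},{"slide":[0,0,0],"rot":[0,0,0],"gripper":1}]' 60; python3 -c "
from h import *
rep();plan((.651,-.109,.09),195.8)"
```

```text
time_s: 7.93
tcp_pos: [0.6509, -0.109, 0.0015]
tool_rot: [0.209, 3.134, -0.0]
force: [-0.5, 0.5, 5.3]
gripper_width: 0.0582
t 7.93 tcp [ 0.6509 -0.109   0.0015] yawx 172.37 z [ 6.e-04 -1.e-04 -1.e+00] F [-0.5  0.5  5.3] w 0.0582 q [ 0.16  0.81 -0.13  1.88  0.21  0.46  1.32]
t 7.93 rot [-1.000e-02  3.000e-02 -2.343e+01] slide new axes cm [-0.01 -0.   -8.85] old axes [-0.01  0.   -8.85]
```

```bash
python3 -m crank '[{"slide":[0,0,-1],"rot":[0,0,0],"gripper":1},{"slide":[0,0,-2],"rot":[0,0,0],"gripper":1},{"slide":[0,0,-2],"rot":[0,0,0],"gripper":1},{"slide":[0,0,-2],"rot":[0,0,0],"gripper":1},{"slide":[0,0,-2],"rot":[0,0,0],"gripper":1},{"slide":[0,0,0],"rot":[0,0,0],"gripper":1},{"slide":[0,0,0],"rot":[0,0,0],"gripper":1},{"slide":[0,0,0],"rot":[0,0,0],"gripper":1}]'; python3 -c "
from h import *
rep();plan((.690,.05,.10),195.8)
d=grab('scene');crop(d,190,180,140,110,5,'a9')"
```

```text
time_s: 8.6
tcp_pos: [0.6503, -0.1091, 0.0907]
tool_rot: [-0.209, -3.134, 0.0]
force: [-0.2, 0.0, -1.0]
gripper_width: 0.0581
t 8.60 tcp [ 0.6503 -0.1091  0.0907] yawx 172.37 z [-5.e-04 -0.e+00 -1.e+00] F [-0.2  0.  -1. ] w 0.0581 q [ 0.19  0.69 -0.16  1.85  0.18  0.61  1.35]
t 8.60 rot [ -0.    -0.03 -23.43] slide new axes cm [-8.15 14.23 -0.93] old axes [-1.82 16.3  -0.93]
```

View pics/a9.png

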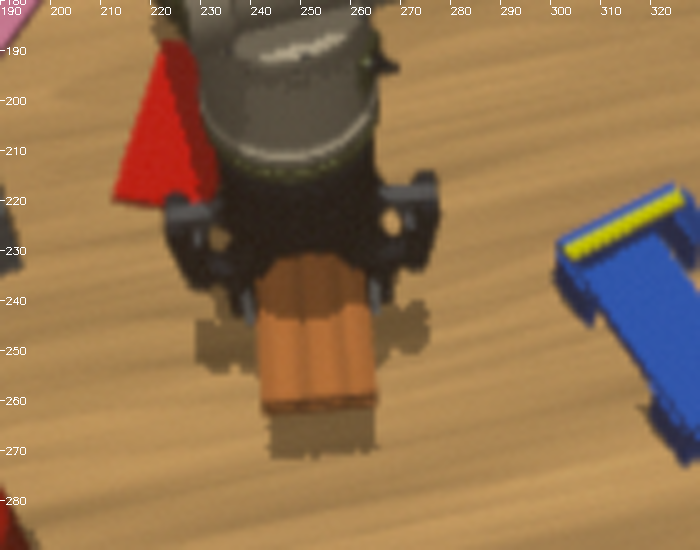

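```bash
cat >> h.py <<'E'
BC=np.array([.670,.0932]); BY=15.8
def boxplan(Px,Pz,th,oy=0,xo=0,off=1.5):
    t=np.radians(th); c=np.array([Px+60*np.cos(t)-off*np.sin(t)+xo, Pz+60*np.sin(t)+off*np.cos(t)])/1000
    a=np.radians(BY); pos=np.r_[BC+c[0]*np.array([np.cos(a),np.sin(a)])+oy*np.array([-np.sin(a),np.cos(a)]),c[1]+.012]
    print(pos.round(4),end=" "); plan(pos,BY+180,-th); return pos
E
python3 -m crank '[{"slide":[0,0,-1],"rot":[0,0,-4],"gripper":1},{"slide":[0,0,-2],"rot":[0,0,-5],"gripper":1},{"slide":[0,0,-2],"rot":[0,0,-5],"gripper":1},{"slide":[0,0,-1],"rot":[0,0,-5],"gripper":1},{"slide":[0,0,0],"rot":[0,0,-4.4],"gripper":1},{"slide":[0,0,0],"rot":[0,-4,0],"gripper":1},{"slide":[0,0,0],"rot":[0,-5,0],"gripper":1},{"slide":[0,0,0],"rot":[0,-5,0],"gripper":1},{"slide":[0,0,0],"rot":[0,-5,0],"gripper":1},{"slide":[0,0,0],"rot":[0,-5,0],"gripper":1},{"slide":[0,0,0],"rot":[0,0,0],"gripper":1},{"slide":[0,0,0],"rot":[0,0,0],"gripper":1}]'; python3 -c "
from h import *
rep();boxplan(-45,55,24)"
```

```text
time_s: 9.65
tcp_pos: [0.6491, -0.1098, 0.1495]
tool_rot: [-0.373, 2.705, 0.08]
force: [1.1, 0.6, -1.5]
gripper_width: 0.0584
t 9.65 tcp [ 0.6491 -0.1098  0.1495] yawx -164.33 z [ 0.3869  0.1102 -0.9155] F [ 1.1  0.6 -1.5] w 0.0584 q [ 0.44  0.56 -0.39  2.1   0.27  0.14  1.73]
[0.6789 0.0957 0.0928] t 9.65 rot [ 0.04 -0.28 -0.12] slide new axes cm [-5.42 18.96  8.62] old axes [-5.42 18.97  8.61]
```

```bash
python3 -m crank '[{"slide":[0,0,0],"rot":[0,3,0],"gripper":1},{"slide":[0,0,0],"rot":[0,3,0],"gripper":1},{"slide":[0,0,0],"rot":[0,2.8,0],"gripper":1},{"slide":[0,0,0],"rot":[0,0,0],"gripper":1},{"slide":[0,0,0],"rot":[0,0,0],"gripper":1}]'; python3 -c "
from h import *
rep();boxplan(-48.5,60,15)"
```

```text
time_s: 10.07
tcp_pos: [0.6521, -0.1078, 0.1511]
tool_rot: [-0.397, 2.85, 0.053]
force: [1.3, -0.0, -1.5]
gripper_width: 0.0582
t 10.07 tcp [ 0.6521 -0.1078  0.1511] yawx -164.13 z [ 0.2529  0.0719 -0.9648] F [ 1.3 -0.  -1.5] w 0.0582 q [ 0.37  0.57 -0.35  1.99  0.26  0.37  1.71]
[0.6787 0.0957 0.089 ] t 10.07 rot [0.02 0.24 0.07] slide new axes cm [-6.21 18.86  8.09] old axes [-6.2  18.85  8.13]
```

```bash
python3 -m crank '[{"slide":[-0.5,1.5,0],"rot":[0,0,0],"gripper":1},{"slide":[-0.8,2.4,0],"rot":[0,0,0],"gripper":1},{"slide":[-0.8,2.4,0],"rot":[0,0,0],"gripper":1},{"slide":[-0.8,2.5,0.5],"rot":[0,0,0],"gripper":1},{"slide":[-0.8,2.5,0.5],"rot":[0,0,0],"gripper":1},{"slide":[-0.8,2.5,0.5],"rot":[0,0,0],"gripper":1},{"slide":[-0.8,2.5,0.5],"rot":[0,0,0],"gripper":1},{"slide":[-0.7,2.5,0.5],"rot":[0,0,0],"gripper":1},{"slide":[0,0,0.5],"rot":[0,0,0],"gripper":1},{"slide":[0,0,0],"rot":[0,0,0],"gripper":1},{"slide":[0,0,0],"rot":[0,0,0],"gripper":1},{"slide":[0,0,0],"rot":[0,0,0],"gripper":1}]'; python3 -c "
from h import *
rep();boxplan(-48.5,60,15)"
```

```text
time_s: 11.07
tcp_pos: [0.6627, 0.0882, 0.1376]
tool_rot: [-0.393, 2.852, 0.051]
force: [-0.1, -0.1, -1.0]
gripper_width: 0.0582
t 11.07 tcp [0.6627 0.0882 0.1376] yawx -164.31 z [ 0.2519  0.0702 -0.9652] F [-0.1 -0.1 -1. ] w 0.0582 q [-0.09  0.57 -0.17  2.01  0.27  0.31  1.37]
[0.6787 0.0957 0.089 ] t 11.07 rot [-0.06  0.16 -0.11] slide new axes cm [-0.42  0.28  5.15] old axes [-0.41  0.29  5.15]
```

```bash
python3 -m crank '[{"slide":[-0.4,0.28,1.5],"rot":[0,0,0],"gripper":1},{"slide":[0,0,1.5],"rot":[0,0,0],"gripper":1},{"slide":[0,0,1.5],"rot":[0,0,0],"gripper":1},{"slide":[0,0,0.6],"rot":[0,0,0],"gripper":1},{"slide":[0,0,0],"rot":[0,0,0],"gripper":1},{"slide":[0,0,0],"rot":[0,0,0],"gripper":1},{"slide":[0,0,0],"rot":[0,0,0],"gripper":1}]'; python3 -c "
from h import *
rep();boxplan(-48.5,60,15);boxplan(-48.5,8,15)
d=grab('scene');crop(d,270,180,100,100,6,'b1');d=grab('top');crop(d,170,110,110,110,6,'b1t')"
```

```text
time_s: 11.65
tcp_pos: [0.6788, 0.0967, 0.0901]
tool_rot: [-0.394, 2.851, 0.052]
force: [0.4, -0.3, -1.5]
gripper_width: 0.0585
t 11.65 tcp [0.6788 0.0967 0.0901] yawx -164.26 z [ 0.2527  0.0711 -0.9649] F [ 0.4 -0.3 -1.5] w 0.0585 q [-0.13  0.66 -0.13  2.    0.29  0.23  1.35]
[0.6787 0.0957 0.089 ] t 11.65 rot [-0.02  0.22 -0.06] slide new axes cm [ 0.07 -0.1   0.09] old axes [ 0.07 -0.1   0.09]
[0.6787 0.0957 0.037 ] t 11.65 rot [-0.02  0.22 -0.06] slide new axes cm [ 1.41 -0.1   5.12] old axes [ 1.43 -0.1   5.11]
```

View pics/b1.png

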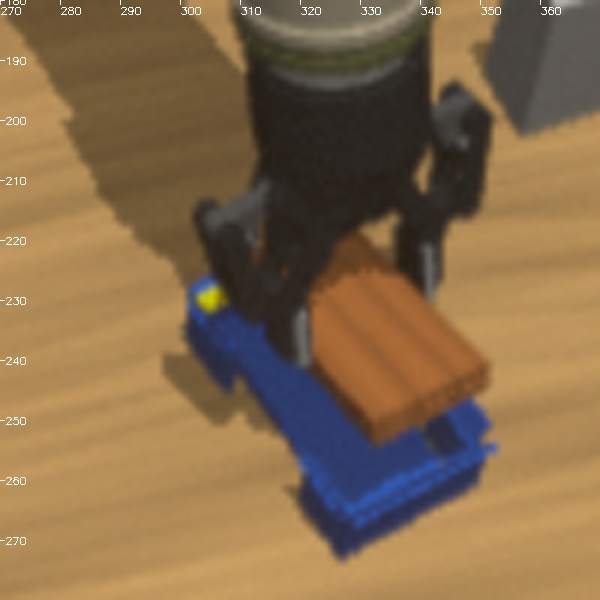

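View pics/b1t.png

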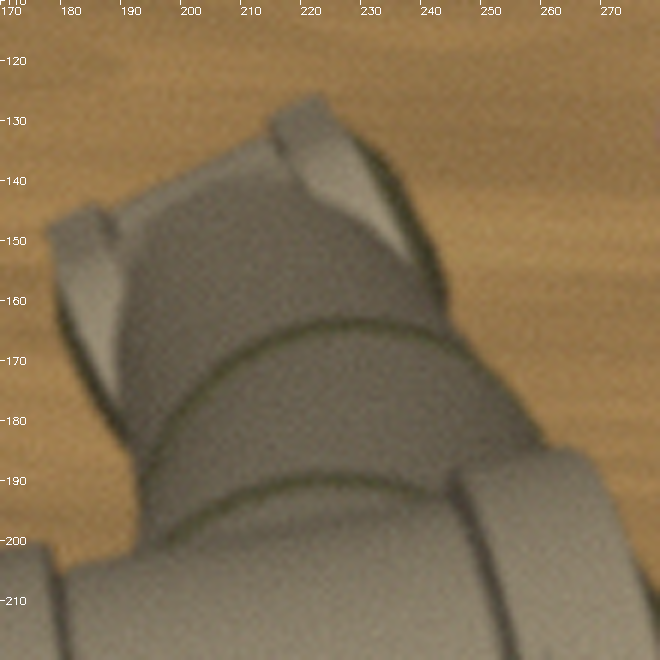

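```bash
cat >> h.py <<'E'
def overlay(d,name,x0,y0,w,h,k=8,xo=0,off=.0015,hh=.016):
    p,r,s=S()
    c=np.array([[sx*.06+xo,sy*.03,z] for z in(off-hh,off) for sx,sy in((1,1),(-1,1),(-1,-1),(1,-1))])
    u=proj(d,p+r.apply(c)); im=cv2.resize(d["image"][y0:y0+h,x0:x0+w,::-1],None,fx=k,fy=k,interpolation=cv2.INTER_CUBIC)
    def seg(A,B,col):
        U=((proj(d,np.array([A,B]))-[x0,y0]+.5)*k-.5).astype(int); cv2.line(im,tuple(map(int,U[0])),tuple(map(int,U[1])),col,1)
    P=p+r.apply(c)
    for i in range(4):
        for x,y in((i,(i+1)%4),(i+4,(i+1)%4+4),(i,i+4)): seg(P[x],P[y],(0,255,0))
    a=np.radians(BY);ex=np.array([np.cos(a),np.sin(a),0]);ey=np.array([-ex[1],ex[0],0]);C=np.r_[BC,.012]
    q=lambda x,y,z:C+ex*x/1000+ey*y/1000+[0,0,z/1000]
    seg(q(-54,-39,37),q(-54,39,37),(255,0,255));seg(q(63,-33,24),q(63,33,24),(255,0,255))
    for y in(-27,27): seg(q(-33,y,0),q(63,y,0),(255,255,255))
    cv2.imwrite(f"pics/{name}.png",im)
E
python3 -c "
from h import *
overlay(grab('scene'),'b2',290,205,80,75,10)"
```

```text
(no output)
```

View pics/b2.png

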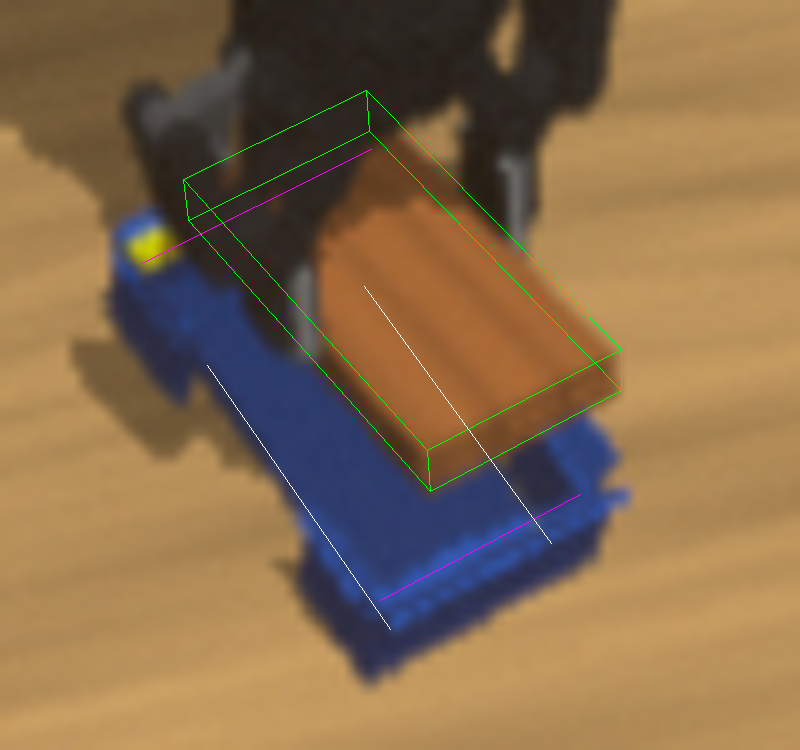

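```bash
python3 -c "
from h import *
boxplan(-46.5,59,15);boxplan(-46.5,8,15)"
```

```text
[0.6806 0.0962 0.088 ] t 11.80 rot [-0.02  0.26 -0.04] slide new axes cm [-0.07 -0.12  0.27] old axes [-0.07 -0.12  0.27]
[0.6806 0.0962 0.037 ] t 11.80 rot [-0.02  0.26 -0.04] slide new axes cm [ 1.25 -0.12  5.2 ] old axes [ 1.27 -0.12  5.19]
```

```bash
python3 -m crank '[{"slide":[-0.07,-0.12,0.27],"rot":[0,0.2,0],"gripper":1},{"slide":[0.26,0,0.98],"rot":[0,0,0],"gripper":1},{"slide":[0.26,0,0.98],"rot":[0,0,0],"gripper":1},{"slide":[0.26,0,0.98],"rot":[0,0,0],"gripper":1},{"slide":[0,0,0],"rot":[0,0,0],"gripper":1},{"slide":[0,0,0],"rot":[0,0,0],"gripper":1},{"slide":[0,0,0],"rot":[0,0,0],"gripper":1}]'; python3 -c "
from h import *
rep();boxplan(-46.5,8,15)
overlay(grab('scene'),'b3',290,205,80,75,10)"
```

```text
time_s: 12.38
tcp_pos: [0.6804, 0.0965, 0.0564]
tool_rot: [-0.396, 2.855, 0.052]
force: [-0.2, 0.3, -0.6]
gripper_width: 0.0582
t 12.38 tcp [0.6804 0.0965 0.0564] yawx -164.22 z [ 0.2485  0.0703 -0.9661] F [-0.2  0.3 -0.6] w 0.0582 q [-0.15  0.71 -0.1   2.01  0.3   0.17  1.34]
[0.6806 0.0962 0.037 ] t 12.38 rot [-0.   -0.03 -0.02] slide new axes cm [ 0.48 -0.04  1.88] old axes [ 0.48 -0.04  1.88]
```

View pics/b3.png

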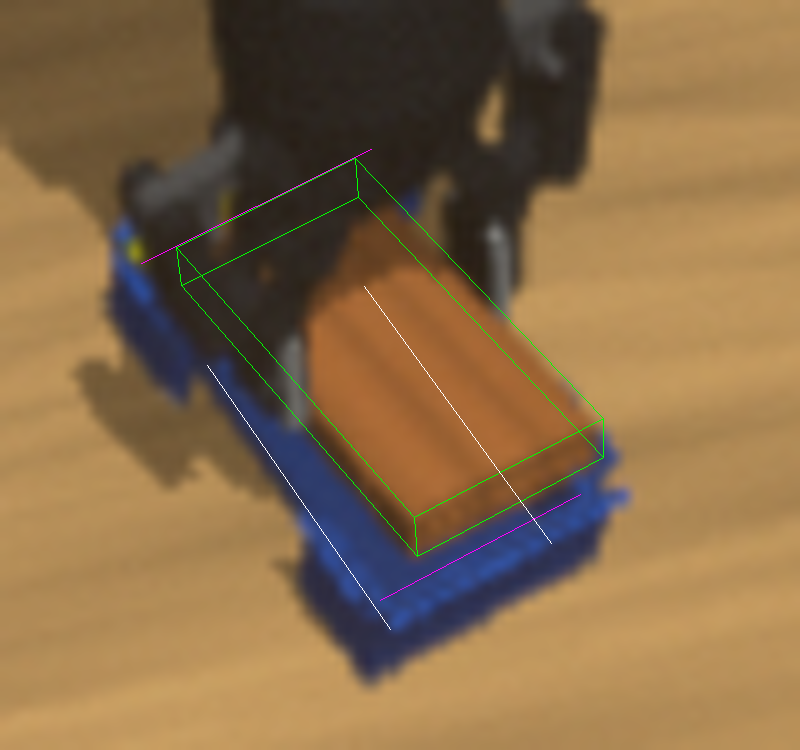

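```bash
python3 -m crank '[{"slide":[0.24,0,0.9],"rot":[0,0,0],"gripper":1},{"slide":[0.18,-0.04,0.7],"rot":[0,0,0],"gripper":1},{"slide":[0.06,0,0.25],"rot":[0,0,0],"gripper":1},{"slide":[0,0,0],"rot":[0,0,0],"gripper":1},{"slide":[0,0,0],"rot":[0,0,0],"gripper":1},{"slide":[0,0,0],"rot":[0,0,0],"gripper":1}]'; python3 -c "
from h import *
rep();boxplan(-46.5,8,15);boxplan(-56,7,15)
overlay(grab('scene'),'b4',290,205,80,75,10)"
```

```text
time_s: 12.93
tcp_pos: [0.6808, 0.0961, 0.0377]
tool_rot: [-0.395, 2.854, 0.052]
force: [0.8, -0.1, -1.1]
gripper_width: 0.0585
t 12.93 tcp [0.6808 0.0961 0.0377] yawx -164.23 z [ 0.2492  0.0704 -0.9659] F [ 0.8 -0.1 -1.1] w 0.0585 q [-0.16  0.74 -0.09  2.01  0.31  0.14  1.33]
[0.6806 0.0962 0.037 ] t 12.93 rot [-0.01  0.01 -0.03] slide new axes cm [0.03 0.02 0.07] old axes [0.03 0.02 0.07]
[0.6715 0.0936 0.036 ] t 12.93 rot [-0.01  0.01 -0.03] slide new axes cm [ 0.97  0.02 -0.08] old axes [ 0.97  0.02 -0.08]
```

View pics/b4.png

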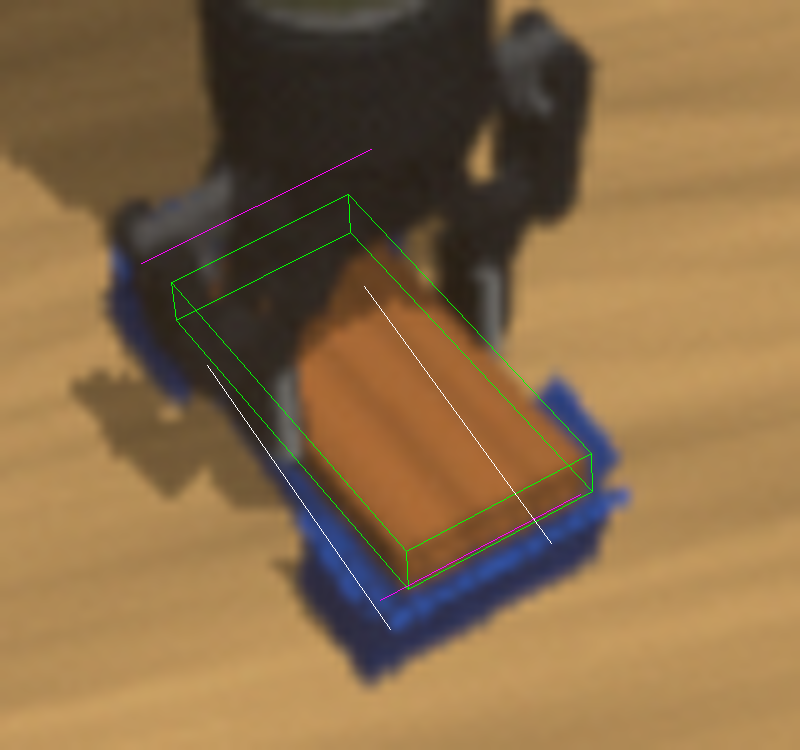

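```bash
python3 -m crank '[{"slide":[0.3,0.02,-0.03],"rot":[0,0,0],"gripper":1},{"slide":[0.3,0,-0.03],"rot":[0,0,0],"gripper":1},{"slide":[0.3,0,-0.02],"rot":[0,0,0],"gripper":1},{"slide":[0,0,0],"rot":[0,0,0],"gripper":1},{"slide":[0,0,0],"rot":[0,0,0],"gripper":1},{"slide":[0,0,0],"rot":[0,0,0],"gripper":1}]'; python3 -c "
from h import *
rep();boxplan(-56,7,15);boxplan(-58,3,10);boxplan(-59.5,2,5)"
```

```text
time_s: 13.48
tcp_pos: [0.6722, 0.0938, 0.0362]
tool_rot: [-0.395, 2.854, 0.052]
force: [0.3, 0.5, -0.7]
gripper_width: 0.0585
t 13.48 tcp [0.6722 0.0938 0.0362] yawx -164.23 z [ 0.2493  0.0704 -0.9659] F [ 0.3  0.5 -0.7] w 0.0585 q [-0.16  0.73 -0.08  2.04  0.33  0.12  1.31]
[0.6715 0.0936 0.036 ] t 13.48 rot [-0.01  0.02 -0.03] slide new axes cm [ 0.08 -0.    0.  ] old axes [ 0.08 -0.    0.  ]
[0.6708 0.0934 0.0269] t 13.48 rot [-0.01  5.02 -0.03] slide new axes cm [ 0.31 -0.    0.89] old axes [ 0.39 -0.    0.86]
[0.6701 0.0932 0.0207] t 13.48 rot [-1.000e-02  1.002e+01 -3.000e-02] slide new axes cm [ 0.35 -0.    1.53] old axes [ 0.61 -0.    1.44]
```

```bash
python3 -m crank '[{"slide":[0.1,0,0.15],"rot":[0,1.3,0],"gripper":1},{"slide":[0.08,0,0.23],"rot":[0,1.3,0],"gripper":1},{"slide":[0.08,0,0.25],"rot":[0,1.2,0],"gripper":1},{"slide":[0.08,0,0.25],"rot":[0,1.2,0],"gripper":1},{"slide":[0,0,0],"rot":[0,0,0],"gripper":1},{"slide":[0,0,0],"rot":[0,0,0],"gripper":1}]'; python3 -c "
from h import *
rep();boxplan(-58,3,10);boxplan(-59.5,2,5);boxplan(-60,1,0)
overlay(grab('scene'),'b5',290,205,80,75,10)"
```

```text
time_s: 13.98
tcp_pos: [0.6711, 0.0935, 0.0267]
tool_rot: [-0.407, 2.94, 0.036]
force: [-0.4, 0.2, -0.7]
gripper_width: 0.0584
t 13.98 tcp [0.6711 0.0935 0.0267] yawx -164.24 z [ 0.1678  0.0475 -0.9847] F [-0.4  0.2 -0.7] w 0.0584 q [-0.13  0.76 -0.13  1.97  0.32  0.25  1.32]
[0.6708 0.0934 0.0269] t 13.98 rot [ 0.    0.04 -0.04] slide new axes cm [ 0.03  0.   -0.03] old axes [ 0.03  0.   -0.03]
[0.6701 0.0932 0.0207] t 13.98 rot [ 0.    5.04 -0.04] slide new axes cm [0.15 0.   0.58] old axes [0.2  0.   0.57]
[0.67   0.0932 0.0145] t 13.98 rot [ 1.000e-02  1.004e+01 -4.000e-02] slide new axes cm [0.11 0.   1.22] old axes [0.32 0.   1.18]
```

View pics/b5.png

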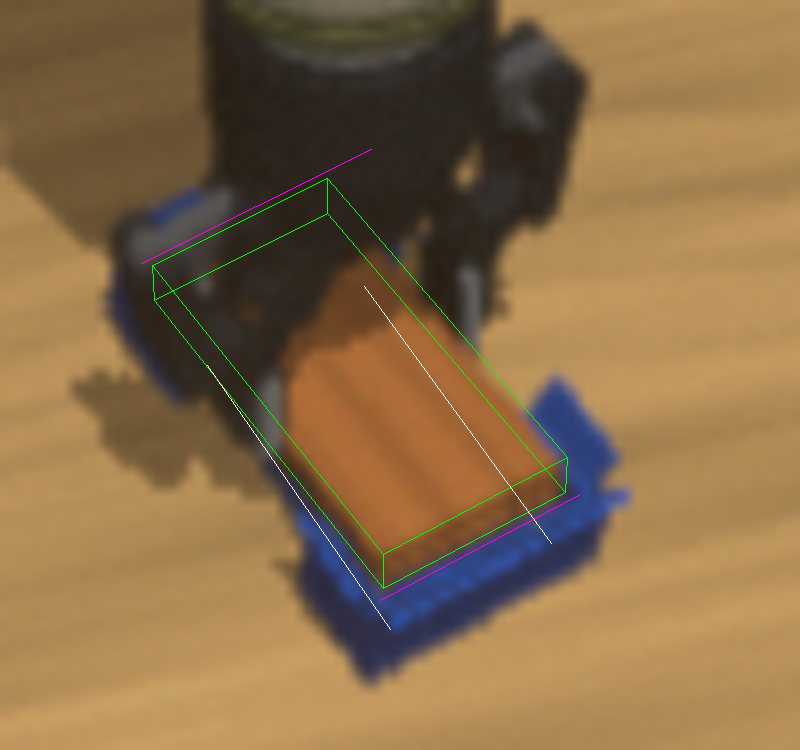

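```bash
python3 -m crank '[{"slide":[0.03,0,0.14],"rot":[0,1.25,0],"gripper":1},{"slide":[0.03,0,0.14],"rot":[0,1.25,0],"gripper":1},{"slide":[0.03,0,0.14],"rot":[0,1.25,0],"gripper":1},{"slide":[0.03,0,0.14],"rot":[0,1.25,0],"gripper":1},{"slide":[0.0,0,0.15],"rot":[0,1.25,0],"gripper":1},{"slide":[0.0,0,0.15],"rot":[0,1.25,0],"gripper":1},{"slide":[0,0,0.15],"rot":[0,1.25,0],"gripper":1},{"slide":[0,0,0.15],"rot":[0,1.25,0],"gripper":1},{"slide":[0,0,0],"rot":[0,0,0],"gripper":1},{"slide":[0,0,0],"rot":[0,0,0],"gripper":1},{"slide":[0,0,0],"rot":[0,0,0],"gripper":1}]'; python3 -c "
from h import *
rep();boxplan(-60,1,0)
overlay(grab('scene'),'b6',290,205,80,75,10)"
```

```text
time_s: 14.95
tcp_pos: [0.6705, 0.0933, 0.0151]
tool_rot: [-0.431, 3.111, -0.0]
force: [-0.5, -1.1, -1.0]
gripper_width: 0.0582
t 14.95 tcp [0.6705 0.0933 0.0151] yawx -164.23 z [ 6.e-04 -0.e+00 -1.e+00] F [-0.5 -1.1 -1. ] w 0.0582 q [-0.1   0.81 -0.19  1.84  0.28  0.52  1.37]
[0.67   0.0932 0.0145] t 14.95 rot [-0.01  0.03 -0.03] slide new axes cm [0.05 0.01 0.06] old axes [0.05 0.01 0.06]
```

View pics/b6.png

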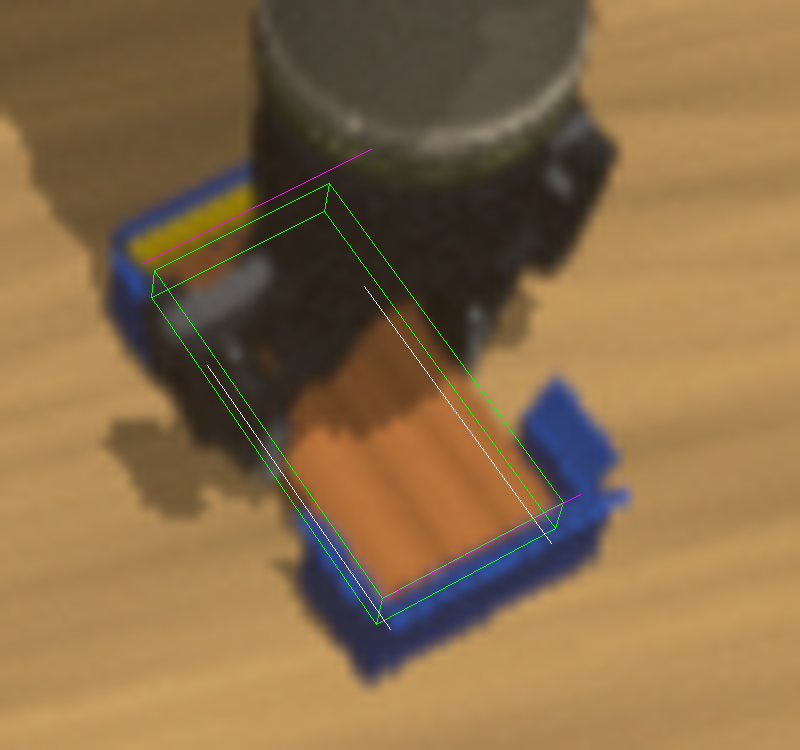

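```bash
python3 -m crank '[{"slide":[0.03,0,0.1],"rot":[0,0,0],"gripper":1},{"slide":[0,0,0.05],"rot":[0,0,0],"gripper":1},{"slide":[0,0,0],"rot":[0,0,0],"gripper":1},{"slide":[0,0,0],"rot":[0,0,0],"gripper":0},{"slide":[0,0,0],"rot":[0,0,0],"gripper":0},{"slide":[0,0,0],"rot":[0,0,0],"gripper":0},{"slide":[0,0,0],"rot":[0,0,0],"gripper":0},{"slide":[0,0,-1],"rot":[0,0,0],"gripper":0},{"slide":[0,0,-3],"rot":[0,0,0],"gripper":0},{"slide":[0,0,-3],"rot":[0,0,0],"gripper":0},{"slide":[0,0,-3],"rot":[0,0,0],"gripper":0},{"slide":[0,0,-3],"rot":[0,0,0],"gripper":0},{"slide":[0,0,-3],"rot":[0,0,0],"gripper":0},{"slide":[0,0,-3],"rot":[0,0,0],"gripper":0},{"slide":[0,0,0],"rot":[0,0,0],"gripper":0},{"slide":[0,0,0],"rot":[0,0,0],"gripper":0}]'; python3 -c "
from h import *
rep()
d=grab('scene');crop(d,290,205,80,75,10,'b7')"
```

```text
time_s: 16.33
tcp_pos: [0.6714, 0.0935, 0.2065]
tool_rot: [-0.43, 3.107, 0.0]
force: [0.1, -0.1, -1.0]
gripper_width: 0.0855
t 16.33 tcp [0.6714 0.0935 0.2065] yawx -164.24 z [ 4.5e-03  7.0e-04 -1.0e+00] F [ 0.1 -0.1 -1. ] w 0.0855 q [-0.05  0.58 -0.27  1.73  0.19  0.86  1.44]
```

View pics/b7.png

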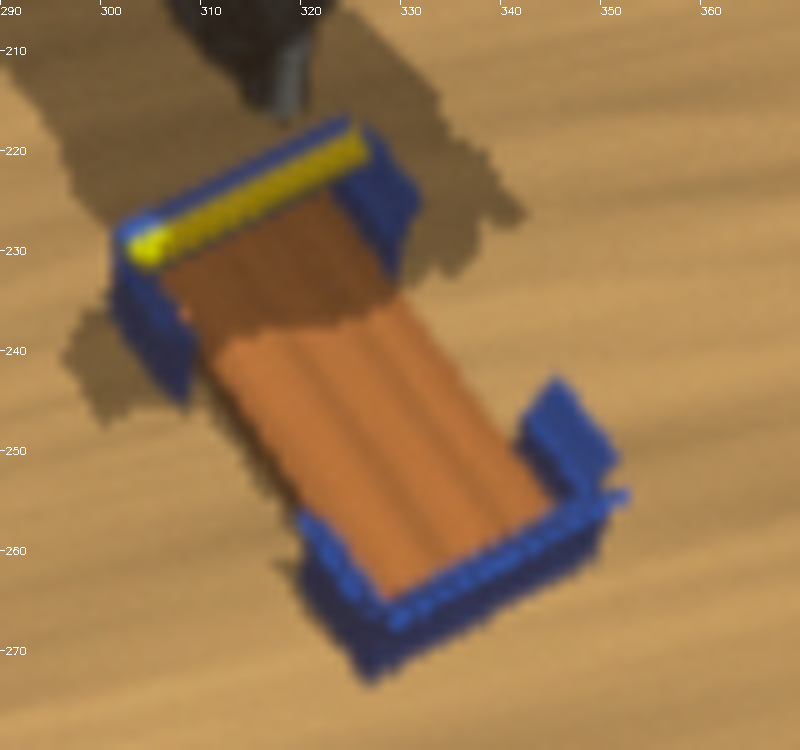

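Both boards lie flat in the box under the lip, with the pile's near end at about (330,263). Pins next: I'll turn the jaws to close across the row.

```bash
python3 -m crank '[{"slide":[0,0,-1.5],"rot":[0,0,5],"gripper":0},{"slide":[0,0,-1.5],"rot":[0,0,7],"gripper":0},{"slide":[0,0,-1.5],"rot":[0,0,7],"gripper":0},{"slide":[0,0,-1],"rot":[0,0,7],"gripper":0},{"slide":[0,0,0],"rot":[0,0,7],"gripper":0},{"slide":[0,0,0],"rot":[0,0,7],"gripper":0},{"slide":[0,0,0],"rot":[0,0,7],"gripper":0},{"slide":[0,0,0],"rot":[0,0,7],"gripper":0},{"slide":[0,0,0],"rot":[0,0,7],"gripper":0},{"slide":[0,0,0],"rot":[0,0,7],"gripper":0},{"slide":[0,0,0],"rot":[0,0,7],"gripper":0},{"slide":[0,0,0],"rot":[0,0,7],"gripper":0},{"slide":[0,0,0],"rot":[0,0,7],"gripper":0},{"slide":[0,0,0],"rot":[0,0,7],"gripper":0},{"slide":[0,0,0],"rot":[0,0,4],"gripper":0},{"slide":[0,0,0],"rot":[0,0,0],"gripper":0},{"slide":[0,0,0],"rot":[0,0,0],"gripper":0}]'; python3 -c "
from h import *
rep();plan((.5044,-.3008,.26),95.75)"
```

```text
time_s: 17.8
tcp_pos: [0.6699, 0.0935, 0.2574]
tool_rot: [-2.103, -2.333, 0.003]
force: [-1.4, 0.0, -0.9]
gripper_width: 0.0852
t 17.80 tcp [0.6699 0.0935 0.2574] yawx 95.93 z [-1.9e-03 -8.0e-04 -1.0e+00] F [-1.4  0.  -0.9] w 0.0852 q [-0.35  0.52  0.2   1.7  -0.12  0.93 -0.  ]
t 17.80 rot [-0.11  0.04  0.18] slide new axes cm [-37.57 -20.41  -0.26] old axes [-37.51 -20.53  -0.2 ]
```

```bash
python3 -m crank '[{"slide":[-1.5,-0.8,0],"rot":[0,0,0.2],"gripper":0},{"slide":[-3,-1.6,0],"rot":[0,0,0],"gripper":0},{"slide":[-3,-1.6,0],"rot":[0,0,0],"gripper":0},{"slide":[-3,-1.6,0],"rot":[0,0,0],"gripper":0},{"slide":[-3,-1.6,0],"rot":[0,0,0],"gripper":0},{"slide":[-3,-1.6,0],"rot":[0,0,0],"gripper":0},{"slide":[-3,-1.6,0],"rot":[0,0,0],"gripper":0},{"slide":[-3,-1.6,0],"rot":[0,0,0],"gripper":0},{"slide":[-3,-1.6,0],"rot":[0,0,0],"gripper":0},{"slide":[-3,-1.6,0],"rot":[0,0,0],"gripper":0},{"slide":[-3,-1.6,0],"rot":[0,0,0],"gripper":0},{"slide":[-3,-1.6,0],"rot":[0,0,0],"gripper":0},{"slide":[-3,-1.6,0],"rot":[0,0,0],"gripper":0},{"slide":[0,-0.4,0],"rot":[0,0,0],"gripper":0},{"slide":[0,0,0],"rot":[0,0,0],"gripper":0},{"slide":[0,0,0],"rot":[0,0,0],"gripper":0},{"slide":[0,0,0],"rot":[0,0,0],"gripper":0}]'; python3 -c "
from h import *
rep();plan((.5044,-.3008,.131),95.75)
d=grab('scene');crop(d,90,150,120,100,6,'p1')"
```

```text
time_s: 19.22
tcp_pos: [0.5042, -0.2986, 0.2584]
tool_rot: [-2.108, -2.329, -0.001]
force: [0.2, 0.6, -0.9]
gripper_width: 0.0855
t 19.22 tcp [ 0.5042 -0.2986  0.2584] yawx 95.70 z [ 1.e-04  7.e-04 -1.e+00] F [ 0.2  0.6 -0.9] w 0.0855 q [ 0.27  0.41  0.23  1.91 -0.12  0.84  0.67]
t 19.22 rot [ 0.01 -0.04 -0.05] slide new axes cm [-2.200e-01 -1.000e-02  1.274e+01] old axes [-2.300e-01 -1.000e-02  1.274e+01]
```

View pics/p1.png

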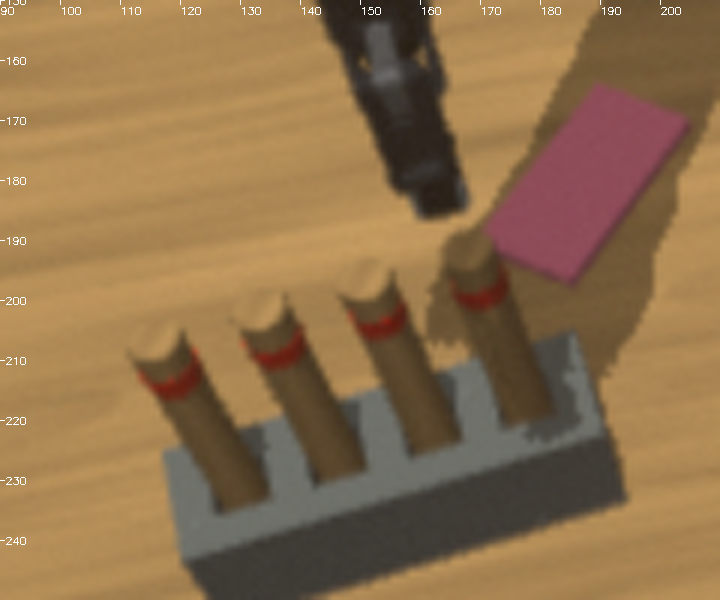

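```bash
python3 -m crank '[{"slide":[-0.2,0,1],"rot":[0,0,0],"gripper":0},{"slide":[0,0,2.5],"rot":[0,0,0],"gripper":0},{"slide":[0,0,2.5],"rot":[0,0,0],"gripper":0},{"slide":[0,0,2.5],"rot":[0,0,0],"gripper":0},{"slide":[0,0,2.5],"rot":[0,0,0],"gripper":0},{"slide":[0,0,1.7],"rot":[0,0,0],"gripper":0},{"slide":[0,0,0],"rot":[0,0,0],"gripper":0},{"slide":[0,0,0],"rot":[0,0,0],"gripper":0},{"slide":[0,0,0],"rot":[0,0,0],"gripper":0}]' 40; python3 -c "
from h import *
rep();plan((.5044,-.3008,.131),95.75)
d=grab('scene');crop(d,90,150,120,100,6,'p2');d=grab('top');crop(d,340,190,120,80,6,'p2t')"
```

```text
time_s: 20.02
tcp_pos: [0.5047, -0.3016, 0.1321]
tool_rot: [2.11, 2.327, 0.0]
force: [-0.9, -0.5, -0.4]
gripper_width: 0.0849
t 20.02 tcp [ 0.5047 -0.3016  0.1321] yawx 95.61 z [ 5.e-04 -3.e-04 -1.e+00] F [-0.9 -0.5 -0.4] w 0.0849 q [ 0.32  0.57  0.18  2.01 -0.18  0.57  0.72]
t 20.02 rot [ 0.03  0.02 -0.14] slide new axes cm [ 0.09 -0.02  0.11] old axes [ 0.09 -0.02  0.11]
```

View pics/p2.png

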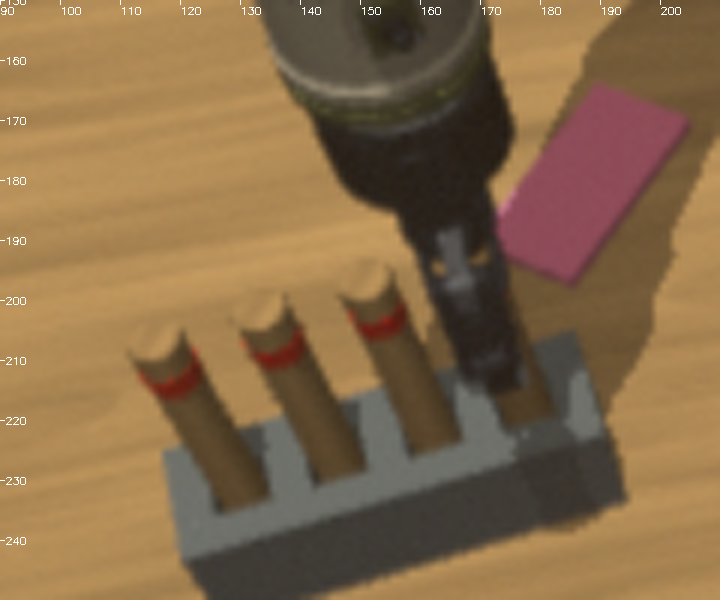

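View pics/p2t.png

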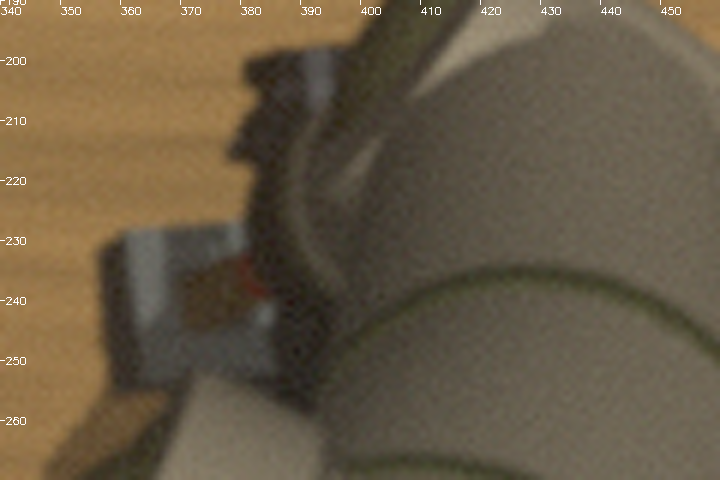

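```bash
python3 -m crank '[{"slide":[0,0,0],"rot":[0,0,0],"gripper":1},{"slide":[0,0,0],"rot":[0,0,0],"gripper":1},{"slide":[0,0,0],"rot":[0,0,0],"gripper":1},{"slide":[0,0,0],"rot":[0,0,0],"gripper":1},{"slide":[0,0,0],"rot":[0,0,0],"gripper":1},{"slide":[0,0,0],"rot":[0,0,0],"gripper":1},{"slide":[0,0,0],"rot":[0,0,0],"gripper":1},{"slide":[0,0,0],"rot":[0,0,0],"gripper":1}]' 40; python3 -c "
from h import *
rep()"
```

```text
time_s: 20.78
tcp_pos: [0.5043, -0.3018, 0.1319]
tool_rot: [2.111, 2.326, 0.0]
force: [0.5, -0.2, 5.2]
gripper_width: 0.0233
t 20.78 tcp [ 0.5043 -0.3018  0.1319] yawx 95.57 z [ 6.e-04 -2.e-04 -1.e+00] F [ 0.5 -0.2  5.2] w 0.0233 q [ 0.32  0.57  0.18  2.01 -0.18  0.57  0.72]
```

```bash
python3 -m crank '[{"slide":[0,0,-1],"rot":[0,0,0],"gripper":1},{"slide":[0,0,-2],"rot":[0,0,0],"gripper":1},{"slide":[0,0,-2],"rot":[0,0,0],"gripper":1},{"slide":[0,0,-2.5],"rot":[0,0,0],"gripper":1},{"slide":[0,0,-2.5],"rot":[0,0,0],"gripper":1},{"slide":[0,0,-2],"rot":[0,0,0],"gripper":1},{"slide":[0,0,-1.5],"rot":[0,0,0],"gripper":1},{"slide":[0,0,0],"rot":[0,0,0],"gripper":1},{"slide":[0,0,0],"rot":[0,0,0],"gripper":1}]'; python3 -c "
from h import *
rep();plan((.515,0,.265),97.95);plan((.495,.403,.265),97.95)
d=grab('scene');crop(d,90,100,160,140,5,'p3')"
```

```text
time_s: 21.53
tcp_pos: [0.5042, -0.3017, 0.2674]
tool_rot: [2.11, 2.326, 0.001]
force: [-0.5, 1.2, -0.6]
gripper_width: 0.0226
t 21.53 tcp [ 0.5042 -0.3017  0.2674] yawx 95.58 z [ 1.5e-03 -5.0e-04 -1.0e+00] F [-0.5  1.2 -0.6] w 0.0226 q [ 0.27  0.4   0.24  1.89 -0.12  0.86  0.67]
t 21.53 rot [ 0.08  0.04 -2.37] slide new axes cm [29.73  5.25  0.24] old axes [29.92  4.01  0.22]
t 21.53 rot [ 0.08  0.04 -2.37] slide new axes cm [69.92  8.84  0.24] old axes [70.23  5.94  0.2 ]
```

View pics/p3.png

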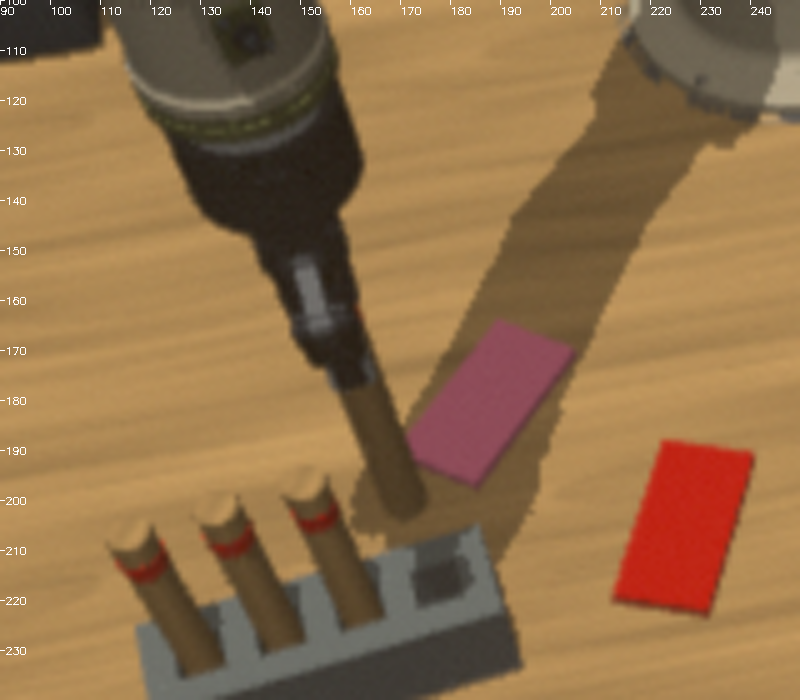

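```bash
python3 -m crank '[{"slide":[1.5,0.2,0],"rot":[0,0,-2.4],"gripper":1},{"slide":[3.8,0.48,0],"rot":[0,0,0],"gripper":1},{"slide":[3.8,0.48,0],"rot":[0,0,0],"gripper":1},{"slide":[3.8,0.48,0],"rot":[0,0,0],"gripper":1},{"slide":[3.8,0.48,0],"rot":[0,0,0],"gripper":1},{"slide":[3.8,0.48,0],"rot":[0,0,0],"gripper":1},{"slide":[3.8,0.48,0],"rot":[0,0,0],"gripper":1},{"slide":[3.8,0.48,0],"rot":[0,0,0],"gripper":1},{"slide":[3.8,0.48,0],"rot":[0,0,0],"gripper":1},{"slide":[3.8,0.48,0],"rot":[0,0,0],"gripper":1},{"slide":[3.8,0.48,0],"rot":[0,0,0],"gripper":1},{"slide":[3.8,0.48,0],"rot":[0,0,0],"gripper":1},{"slide":[3.8,0.48,0],"rot":[0,0,0],"gripper":1},{"slide":[3.8,0.48,0],"rot":[0,0,0],"gripper":1},{"slide":[3.8,0.48,0],"rot":[0,0,0],"gripper":1},{"slide":[3.8,0.48,0],"rot":[0,0,0],"gripper":1},{"slide":[3.8,0.48,0],"rot":[0,0,0],"gripper":1},{"slide":[3.8,0.48,0],"rot":[0,0,0],"gripper":1},{"slide":[3,0.4,0],"rot":[0,0,0],"gripper":1},{"slide":[0.9,0.1,0],"rot":[0,0,0],"gripper":1}]';python3 -m crank '[{"slide":[0,0,0],"rot":[0,0,0],"gripper":1},{"slide":[0,0,0],"rot":[0,0,0],"gripper":1},{"slide":[0,0,0],"rot":[0,0,0],"gripper":1}]' ; python3 -c "
from h import *
rep();plan((.495,.403,.265),97.95)
d=grab('scene');crop(d,320,60,140,140,5,'p4')"
```

```text
time_s: 23.25
tcp_pos: [0.4925, 0.41, 0.2647]
tool_rot: [-2.051, -2.376, 0.001]
force: [-0.5, 1.8, -0.5]
gripper_width: 0.023
time_s: 23.5
tcp_pos: [0.4953, 0.4018, 0.2659]
tool_rot: [2.063, 2.369, -0.003]
force: [-0.1, -0.1, -1.5]
gripper_width: 0.0232
t 23.50 tcp [0.4953 0.4018 0.2659] yawx 97.91 z [-9.0e-04 -1.9e-03 -1.0e+00] F [-0.1 -0.1 -1.5] w 0.0232 q [-0.83  0.46  0.09  1.78 -0.05  0.91 -0.58]
t 23.50 rot [-0.06  0.1  -0.04] slide new axes cm [ 0.12 -0.02  0.09] old axes [ 0.12 -0.02  0.09]
```

View pics/p4.png

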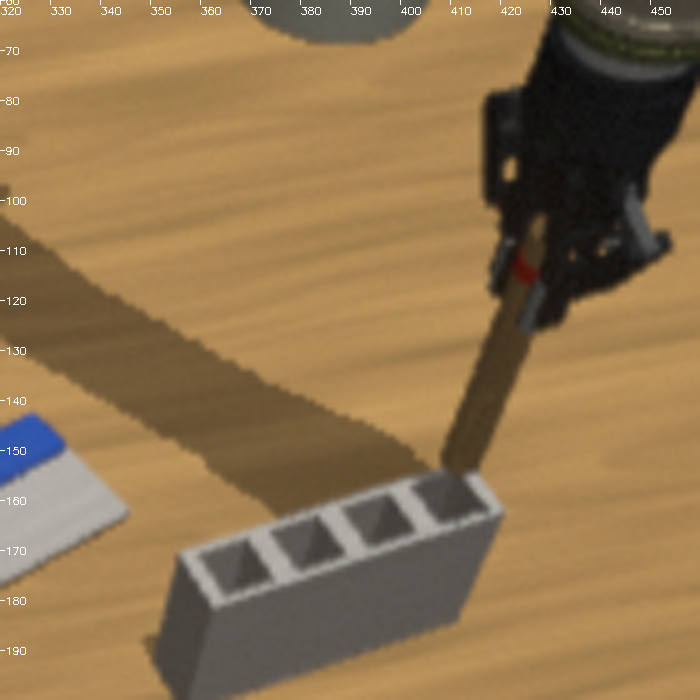

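```bash
python3 -m crank '[{"slide":[0.1,0,1],"rot":[0,0,0],"gripper":1},{"slide":[0,0,2],"rot":[0,0,0],"gripper":1},{"slide":[0,0,2],"rot":[0,0,0],"gripper":1},{"slide":[0,0,0],"rot":[0,0,0],"gripper":1},{"slide":[0,0,0],"rot":[0,0,0],"gripper":1}]' ; python3 -c "
from h import *
rep();plan((.495,.403,.134),97.95)
d=grab('scene');crop(d,340,90,110,120,5,'p5');d=grab('top');crop(d,60,200,110,60,6,'p5t')"
```

```text
time_s: 23.97
tcp_pos: [0.495, 0.4035, 0.2156]
tool_rot: [-2.063, -2.369, 0.004]
force: [-0.3, 0.5, -1.1]
gripper_width: 0.023
t 23.97 tcp [0.495  0.4035 0.2156] yawx 97.91 z [-0.0017 -0.0019 -1.    ] F [-0.3  0.5 -1.1] w 0.0230 q [-0.83  0.51  0.08  1.82 -0.05  0.81 -0.58]
t 23.97 rot [-0.11  0.09 -0.04] slide new axes cm [-0.05 -0.01  8.16] old axes [-0.03  0.    8.16]
```

View pics/p5.png

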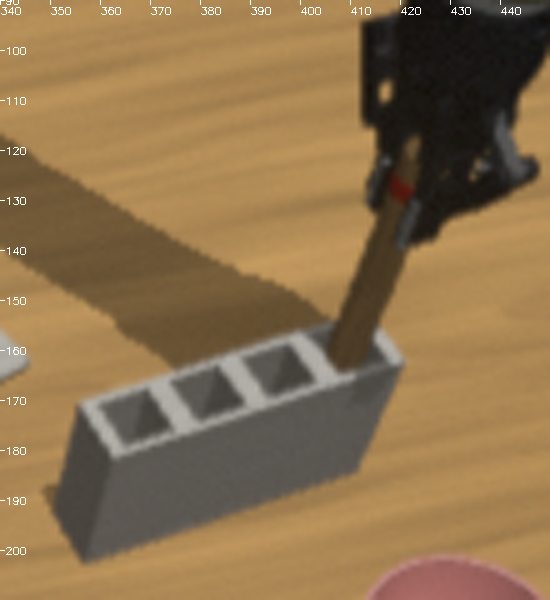

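```bash
python3 -m crank '[{"slide":[0,0,2],"rot":[0,0,0],"gripper":1},{"slide":[0,0,2],"rot":[0,0,0],"gripper":1},{"slide":[0,0,2],"rot":[0,0,0],"gripper":1},{"slide":[0,0,1.5],"rot":[0,0,0],"gripper":1},{"slide":[0,0,0.6],"rot":[0,0,0],"gripper":1},{"slide":[0,0,0],"rot":[0,0,0],"gripper":1},{"slide":[0,0,0],"rot":[0,0,0],"gripper":1}]' ; python3 -c "
from h import *
rep()"
```

```text
time_s: 24.65
tcp_pos: [0.4958, 0.4051, 0.1366]
tool_rot: [2.062, 2.37, 0.002]
force: [0.0, 0.9, -0.8]
gripper_width: 0.023
t 24.65 tcp [0.4958 0.4051 0.1366] yawx 97.96 z [ 9.e-04  8.e-04 -1.e+00] F [ 0.   0.9 -0.8] w 0.0230 q [-0.82  0.61  0.07  1.89 -0.06  0.65 -0.57]
```

```bash
python3 -m crank '[{"slide":[-0.1,0,0.25],"rot":[0,0,0],"gripper":1},{"slide":[0,0,0],"rot":[0,0,0],"gripper":1},{"slide":[0,0,0],"rot":[0,0,0],"gripper":1},{"slide":[0,0,0],"rot":[0,0,0],"gripper":0},{"slide":[0,0,0],"rot":[0,0,0],"gripper":0},{"slide":[0,0,0],"rot":[0,0,0],"gripper":0},{"slide":[0,0,0],"rot":[0,0,0],"gripper":0},{"slide":[0,0,0],"rot":[0,0,0],"gripper":0},{"slide":[0,0,0],"rot":[0,0,0],"gripper":0},{"slide":[0,0,-1],"rot":[0,0,0],"gripper":0},{"slide":[0,0,-2.5],"rot":[0,0,0],"gripper":0},{"slide":[0,0,-2.5],"rot":[0,0,0],"gripper":0},{"slide":[0,0,-2.5],"rot":[0,0,0],"gripper":0},{"slide":[0,0,-2.5],"rot":[0,0,0],"gripper":0},{"slide":[0,0,-2],"rot":[0,0,0],"gripper":0},{"slide":[0,0,0],"rot":[0,0,0],"gripper":0},{"slide":[0,0,0],"rot":[0,0,0],"gripper":0}]' ; python3 -c "
from h import *
rep();plan((.5089,-.3456,.262),95.75)
d=grab('scene');crop(d,340,90,110,120,5,'p6')"
```

```text
time_s: 26.07
tcp_pos: [0.4958, 0.4041, 0.265]
tool_rot: [2.061, 2.37, 0.005]
force: [-0.5, -0.2, 0.0]
gripper_width: 0.0849
t 26.07 tcp [0.4958 0.4041 0.265 ] yawx 97.97 z [ 0.0022  0.0021 -1.    ] F [-0.5 -0.2  0. ] w 0.0849 q [-0.83  0.46  0.09  1.78 -0.05  0.9  -0.58]
t 26.07 rot [ 0.14 -0.11  2.22] slide new axes cm [-74.73  -6.21   0.3 ] old axes [-74.43  -9.1    0.14]
```

View pics/p6.png

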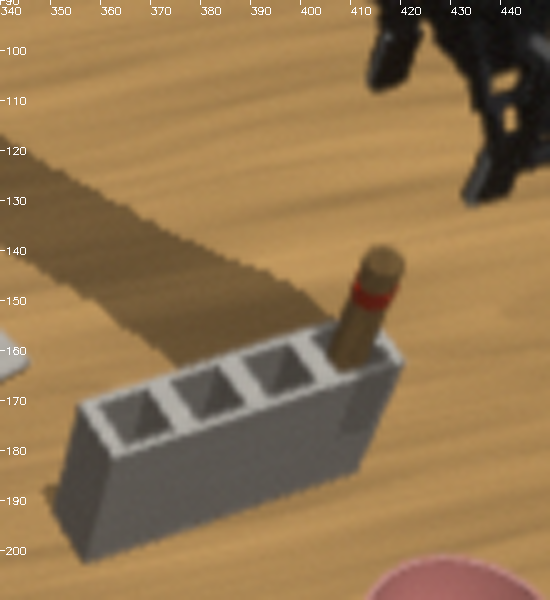

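Pin 1 stands in the far pocket, with its top at about (418,142). Going back for pin 2.

```bash
python3 -m crank '[{"slide":[-1.7,-0.31,0],"rot":[0,0,2.2],"gripper":0},{"slide":[-3.9,-0.31,0],"rot":[0,0,0],"gripper":0},{"slide":[-3.9,-0.31,0],"rot":[0,0,0],"gripper":0},{"slide":[-3.9,-0.31,0],"rot":[0,0,0],"gripper":0},{"slide":[-3.9,-0.31,0],"rot":[0,0,0],"gripper":0},{"slide":[-3.9,-0.31,0],"rot":[0,0,0],"gripper":0},{"slide":[-3.9,-0.31,0],"rot":[0,0,0],"gripper":0},{"slide":[-3.9,-0.31,0],"rot":[0,0,0],"gripper":0},{"slide":[-3.9,-0.31,0],"rot":[0,0,0],"gripper":0},{"slide":[-3.9,-0.31,0],"rot":[0,0,0],"gripper":0},{"slide":[-3.9,-0.31,0],"rot":[0,0,0],"gripper":0},{"slide":[-3.9,-0.31,0],"rot":[0,0,0],"gripper":0},{"slide":[-3.9,-0.31,0],"rot":[0,0,0],"gripper":0},{"slide":[-3.9,-0.31,0],"rot":[0,0,0],"gripper":0},{"slide":[-3.9,-0.31,0],"rot":[0,0,0],"gripper":0},{"slide":[-3.9,-0.31,0],"rot":[0,0,0],"gripper":0},{"slide":[-3.9,-0.31,0],"rot":[0,0,0],"gripper":0},{"slide":[-3.9,-0.31,0],"rot":[0,0,0],"gripper":0},{"slide":[-3.9,-0.31,0],"rot":[0,0,0],"gripper":0},{"slide":[-2.8,-0.31,0],"rot":[0,0,0],"gripper":0}]'; python3 -m crank '[{"slide":[0,0,0],"rot":[0,0,0],"gripper":0},{"slide":[0,0,0],"rot":[0,0,0],"gripper":0},{"slide":[0,0,0],"rot":[0,0,0],"gripper":0},{"slide":[0,0,0],"rot":[0,0,0],"gripper":0}]';python3 -c "
from h import *
rep();plan((.5089,-.3456,.131),95.75)
d=grab('scene','sc2')"
```

```text
time_s: 27.78
tcp_pos: [0.5083, -0.3492, 0.2619]
tool_rot: [-2.109, -2.327, 0.002]
force: [0.7, -0.5, 0.6]
gripper_width: 0.0856
time_s: 28.12
tcp_pos: [0.5096, -0.3439, 0.2624]
tool_rot: [-2.104, -2.331, -0.001]
force: [0.2, -0.1, 0.6]
gripper_width: 0.0856
t 28.12 tcp [ 0.5096 -0.3439  0.2624] yawx 95.88 z [-0.001   0.0014 -1.    ] F [ 0.2 -0.1  0.6] w 0.0856 q [ 0.34  0.44  0.23  1.84 -0.13  0.88  0.74]
t 28.12 rot [-0.05 -0.08  0.13] slide new axes cm [-0.16 -0.09 13.14] old axes [-0.18 -0.08 13.14]
```

View pics/sc2.png

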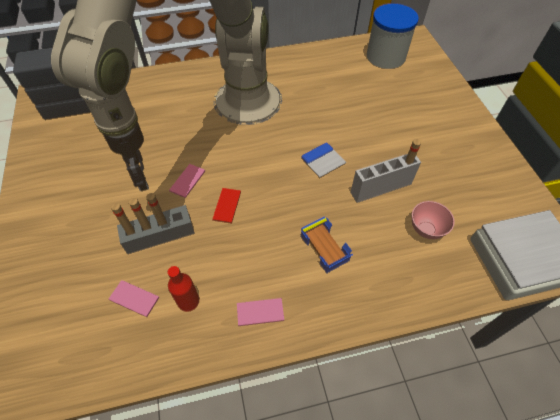

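```bash
python3 -m crank '[{"slide":[-0.15,-0.08,1],"rot":[0,0,0],"gripper":0},{"slide":[0,0,2.5],"rot":[0,0,0],"gripper":0},{"slide":[0,0,2.5],"rot":[0,0,0],"gripper":0},{"slide":[0,0,2.5],"rot":[0,0,0],"gripper":0},{"slide":[0,0,2.5],"rot":[0,0,0],"gripper":0},{"slide":[0,0,2.1],"rot":[0,0,0],"gripper":0},{"slide":[0,0,0],"rot":[0,0,0],"gripper":0},{"slide":[0,0,0],"rot":[0,0,0],"gripper":0},{"slide":[0,0,0],"rot":[0,0,0],"gripper":1},{"slide":[0,0,0],"rot":[0,0,0],"gripper":1},{"slide":[0,0,0],"rot":[0,0,0],"gripper":1},{"slide":[0,0,0],"rot":[0,0,0],"gripper":1},{"slide":[0,0,0],"rot":[0,0,0],"gripper":1},{"slide":[0,0,0],"rot":[0,0,0],"gripper":1},{"slide":[0,0,0],"rot":[0,0,0],"gripper":1},{"slide":[0,0,0],"rot":[0,0,0],"gripper":1},{"slide":[0,0,0],"rot":[0,0,0],"gripper":1}]' 40; python3 -c "
from h import *
rep()"
```

```text
time_s: 29.58
tcp_pos: [0.5094, -0.3476, 0.1329]
tool_rot: [2.106, 2.329, 0.001]
force: [-0.1, 0.4, 5.9]
gripper_width: 0.023
t 29.58 tcp [ 0.5094 -0.3476  0.1329] yawx 95.77 z [ 1.4e-03 -6.0e-04 -1.0e+00] F [-0.1  0.4  5.9] w 0.0230 q [ 0.38  0.6   0.18  1.95 -0.18  0.61  0.79]
```

```bash
python3 -m crank '[{"slide":[0,0,-1],"rot":[0,0,0],"gripper":1},{"slide":[0,0,-2],"rot":[0,0,0],"gripper":1},{"slide":[0,0,-2.5],"rot":[0,0,0],"gripper":1},{"slide":[0,0,-2.5],"rot":[0,0,0],"gripper":1},{"slide":[0,0,-2.5],"rot":[0,0,0],"gripper":1},{"slide":[0,0,-2],"rot":[0,0,0],"gripper":1},{"slide":[0,0,-1],"rot":[0,0,0],"gripper":1},{"slide":[0,0,0],"rot":[0,0,0],"gripper":1},{"slide":[0,0,0],"rot":[0,0,0],"gripper":1},{"slide":[0,0,0],"rot":[0,0,0],"gripper":1}]'; python3 -c "
from h import *
rep();plan((.5016,.3556,.267),97.95)"
```

```text
time_s: 30.42
tcp_pos: [0.5082, -0.3467, 0.2658]
tool_rot: [-2.105, -2.329, 0.001]
force: [0.3, -0.1, -1.4]
gripper_width: 0.023
t 30.42 tcp [ 0.5082 -0.3467  0.2658] yawx 95.78 z [-0.0018  0.001  -1.    ] F [ 0.3 -0.1 -1.4] w 0.0230 q [ 0.34  0.44  0.24  1.83 -0.13  0.89  0.74]
t 30.42 rot [-0.09 -0.07 -2.17] slide new axes cm [69.65  9.06 -0.12] old axes [ 6.994e+01  6.410e+00 -5.000e-02]
```

```bash
python3 -m crank '[{"slide":[1.5,0.2,0],"rot":[0,0,-2.2],"gripper":1},{"slide":[3.8,0.49,0],"rot":[0,0,0],"gripper":1},{"slide":[3.8,0.49,0],"rot":[0,0,0],"gripper":1},{"slide":[3.8,0.49,0],"rot":[0,0,0],"gripper":1},{"slide":[3.8,0.49,0],"rot":[0,0,0],"gripper":1},{"slide":[3.8,0.49,0],"rot":[0,0,0],"gripper":1},{"slide":[3.8,0.49,0],"rot":[0,0,0],"gripper":1},{"slide":[3.8,0.49,0],"rot":[0,0,0],"gripper":1},{"slide":[3.8,0.49,0],"rot":[0,0,0],"gripper":1},{"slide":[3.8,0.49,0],"rot":[0,0,0],"gripper":1},{"slide":[3.8,0.49,0],"rot":[0,0,0],"gripper":1},{"slide":[3.8,0.49,0],"rot":[0,0,0],"gripper":1},{"slide":[3.8,0.49,0],"rot":[0,0,0],"gripper":1},{"slide":[3.8,0.49,0],"rot":[0,0,0],"gripper":1},{"slide":[3.8,0.49,0],"rot":[0,0,0],"gripper":1},{"slide":[3.8,0.49,0],"rot":[0,0,0],"gripper":1},{"slide":[3.8,0.49,0],"rot":[0,0,0],"gripper":1},{"slide":[3.8,0.49,0],"rot":[0,0,0],"gripper":1},{"slide":[2,0.4,0],"rot":[0,0,0],"gripper":1},{"slide":[1,0.1,0],"rot":[0,0,0],"gripper":1}]';python3 -m crank '[{"slide":[0.5,0,0],"rot":[0,0,0],"gripper":1},{"slide":[0,0,0],"rot":[0,0,0],"gripper":1},{"slide":[0,0,0],"rot":[0,0,0],"gripper":1},{"slide":[0,0,0],"rot":[0,0,0],"gripper":1}]' ; python3 -c "
from h import *
rep();plan((.5016,.3556,.134),97.95)
d=grab('scene');crop(d,320,60,140,140,5,'p7')"
```

```text
time_s: 32.08
tcp_pos: [0.501, 0.3539, 0.2653]
tool_rot: [-2.053, -2.375, 0.002]
force: [-0.5, -0.2, -0.6]
gripper_width: 0.023
time_s: 32.42
tcp_pos: [0.5026, 0.3525, 0.267]
tool_rot: [2.064, 2.368, -0.001]
force: [-0.7, -0.2, -0.4]
gripper_width: 0.0231
t 32.42 tcp [0.5026 0.3525 0.267 ] yawx 97.86 z [-1.e-04 -1.e-03 -1.e+00] F [-0.7 -0.2 -0.4] w 0.0231 q [-0.77  0.43  0.09  1.83 -0.05  0.89 -0.52]
t 32.42 rot [-0.01  0.05 -0.09] slide new axes cm [ 0.32 -0.06 13.3 ] old axes [ 0.33 -0.06 13.3 ]
```

View pics/p7.png

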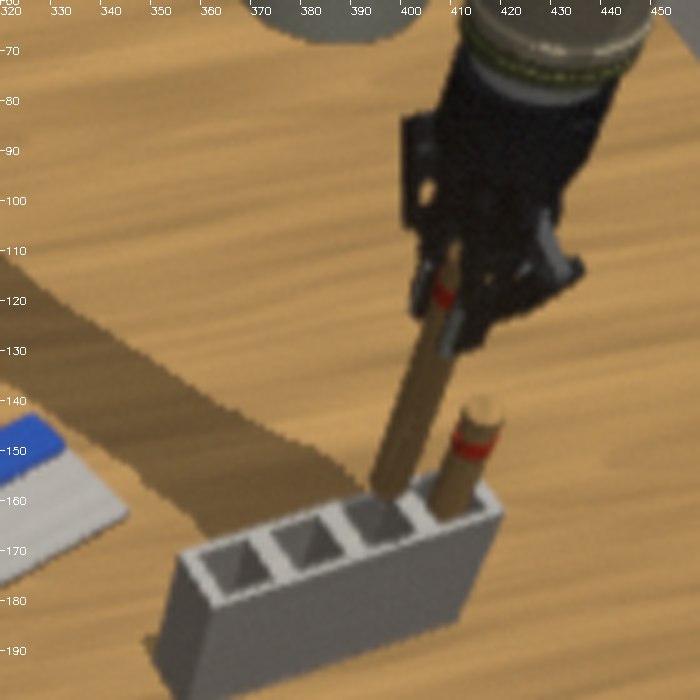

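```bash
python3 -m crank '[{"slide":[0.25,-0.05,1],"rot":[0,0,0],"gripper":1},{"slide":[0,0,2],"rot":[0,0,0],"gripper":1},{"slide":[0,0,2],"rot":[0,0,0],"gripper":1},{"slide":[0,0,0],"rot":[0,0,0],"gripper":1},{"slide":[0,0,0],"rot":[0,0,0],"gripper":1},{"slide":[0,0,2],"rot":[0,0,0],"gripper":1},{"slide":[0,0,2],"rot":[0,0,0],"gripper":1},{"slide":[0,0,2],"rot":[0,0,0],"gripper":1},{"slide":[0,0,1.5],"rot":[0,0,0],"gripper":1},{"slide":[0,0,0.7],"rot":[0,0,0],"gripper":1},{"slide":[0,0,0],"rot":[0,0,0],"gripper":1},{"slide":[0,0,0],"rot":[0,0,0],"gripper":1}]' ; python3 -c "
from h import *
rep();plan((.5016,.3556,.134),97.95)"
```

```text
time_s: 33.47
tcp_pos: [0.502, 0.3571, 0.1359]
tool_rot: [2.062, 2.37, 0.001]
force: [0.4, -0.1, 0.5]
gripper_width: 0.0229
t 33.47 tcp [0.502  0.3571 0.1359] yawx 97.96 z [ 7.e-04  5.e-04 -1.e+00] F [ 0.4 -0.1  0.5] w 0.0229 q [-0.76  0.59  0.07  1.94 -0.06  0.61 -0.51]
t 33.47 rot [ 0.04 -0.02  0.01] slide new axes cm [-0.14 -0.06  0.19] old axes [-0.14 -0.06  0.19]
```

```bash
python3 -m crank '[{"slide":[-0.1,0,0.2],"rot":[0,0,0],"gripper":1},{"slide":[0,0,0],"rot":[0,0,0],"gripper":1},{"slide":[0,0,0],"rot":[0,0,0],"gripper":1},{"slide":[0,0,0],"rot":[0,0,0],"gripper":0},{"slide":[0,0,0],"rot":[0,0,0],"gripper":0},{"slide":[0,0,0],"rot":[0,0,0],"gripper":0},{"slide":[0,0,0],"rot":[0,0,0],"gripper":0},{"slide":[0,0,0],"rot":[0,0,0],"gripper":0},{"slide":[0,0,0],"rot":[0,0,0],"gripper":0},{"slide":[0,0,-1],"rot":[0,0,0],"gripper":0},{"slide":[0,0,-2.5],"rot":[0,0,0],"gripper":0},{"slide":[0,0,-2.5],"rot":[0,0,0],"gripper":0},{"slide":[0,0,-2.5],"rot":[0,0,0],"gripper":0},{"slide":[0,0,-2.5],"rot":[0,0,0],"gripper":0},{"slide":[0,0,-2],"rot":[0,0,0],"gripper":0},{"slide":[0,0,0],"rot":[0,0,0],"gripper":0},{"slide":[0,0,0],"rot":[0,0,0],"gripper":0},{"slide":[0,0,0],"rot":[0,0,0],"gripper":0}]' ; python3 -c "
from h import *
rep();plan((.5137,-.392,.264),95.75)
d=grab('scene');crop(d,340,90,110,120,5,'p8')"
```

```text
time_s: 34.97
tcp_pos: [0.5013, 0.3557, 0.2629]
tool_rot: [-2.062, -2.371, 0.001]
force: [-0.5, 0.5, -0.1]
gripper_width: 0.0853
t 34.97 tcp [0.5013 0.3557 0.2629] yawx 97.98 z [-3.e-04 -2.e-04 -1.e+00] F [-0.5  0.5 -0.1] w 0.0853 q [-0.77  0.43  0.09  1.83 -0.05  0.88 -0.52]
t 34.97 rot [-0.02  0.01  2.23] slide new axes cm [-74.52  -6.25  -0.11] old axes [-74.22  -9.14  -0.09]
```

View pics/p8.png

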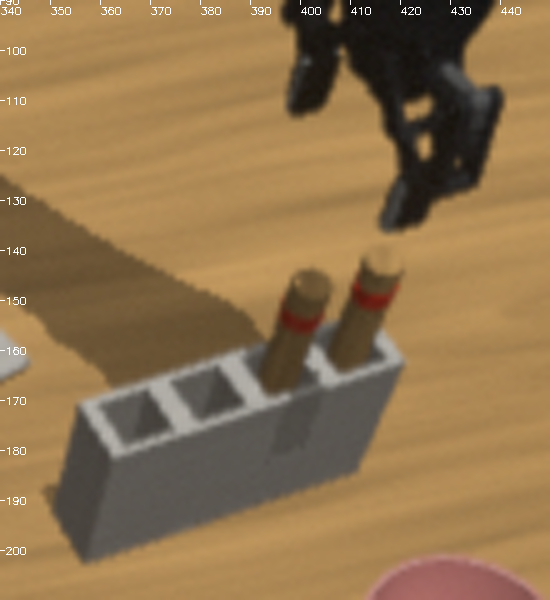

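Two pins are in. On to pin 3 (the approach passes only over emptied sockets).

```bash
python3 -m crank '[{"slide":[-1.7,-0.31,0],"rot":[0,0,2.2],"gripper":0},{"slide":[-3.9,-0.31,0],"rot":[0,0,0],"gripper":0},{"slide":[-3.9,-0.31,0],"rot":[0,0,0],"gripper":0},{"slide":[-3.9,-0.31,0],"rot":[0,0,0],"gripper":0},{"slide":[-3.9,-0.31,0],"rot":[0,0,0],"gripper":0},{"slide":[-3.9,-0.31,0],"rot":[0,0,0],"gripper":0},{"slide":[-3.9,-0.31,0],"rot":[0,0,0],"gripper":0},{"slide":[-3.9,-0.31,0],"rot":[0,0,0],"gripper":0},{"slide":[-3.9,-0.31,0],"rot":[0,0,0],"gripper":0},{"slide":[-3.9,-0.31,0],"rot":[0,0,0],"gripper":0},{"slide":[-3.9,-0.31,0],"rot":[0,0,0],"gripper":0},{"slide":[-3.9,-0.31,0],"rot":[0,0,0],"gripper":0},{"slide":[-3.9,-0.31,0],"rot":[0,0,0],"gripper":0},{"slide":[-3.9,-0.31,0],"rot":[0,0,0],"gripper":0},{"slide":[-3.9,-0.31,0],"rot":[0,0,0],"gripper":0},{"slide":[-3.9,-0.31,0],"rot":[0,0,0],"gripper":0},{"slide":[-3.9,-0.31,0],"rot":[0,0,0],"gripper":0},{"slide":[-3.9,-0.31,0],"rot":[0,0,0],"gripper":0},{"slide":[-3.9,-0.31,0],"rot":[0,0,0],"gripper":0},{"slide":[-2.6,-0.31,0],"rot":[0,0,0],"gripper":0}]'; python3 -m crank '[{"slide":[0,0,0],"rot":[0,0,0],"gripper":0},{"slide":[0,0,0],"rot":[0,0,0],"gripper":0},{"slide":[0,0,0],"rot":[0,0,0],"gripper":0},{"slide":[0,0,0],"rot":[0,0,0],"gripper":0},{"slide":[0,0,0],"rot":[0,0,0],"gripper":0}]';python3 -c "
from h import *
rep();plan((.5137,-.392,.132),95.75)
d=grab('scene');crop(d,90,150,120,100,6,'p9')"
```

```text
time_s: 36.68
tcp_pos: [0.5137, -0.3958, 0.2619]
tool_rot: [-2.111, -2.326, 0.003]
force: [0.0, 0.5, 0.1]
gripper_width: 0.0853
time_s: 37.1
tcp_pos: [0.5158, -0.39, 0.2629]
tool_rot: [-2.104, -2.332, -0.001]
force: [-0.6, -0.4, -0.5]
gripper_width: 0.0852
t 37.10 tcp [ 0.5158 -0.39    0.2629] yawx 95.87 z [-2.e-04  8.e-04 -1.e+00] F [-0.6 -0.4 -0.5] w 0.0852 q [ 0.41  0.48  0.23  1.77 -0.13  0.91  0.8 ]
t 37.10 rot [-0.   -0.05  0.12] slide new axes cm [-0.18 -0.23 13.09] old axes [-0.19 -0.23 13.09]
```

```bash
python3 -m crank '[{"slide":[-0.1,-0.2,1],"rot":[0,0,0],"gripper":0},{"slide":[0,0,2.5],"rot":[0,0,0],"gripper":0},{"slide":[0,0,2.5],"rot":[0,0,0],"gripper":0},{"slide":[0,0,2.5],"rot":[0,0,0],"gripper":0},{"slide":[0,0,2.5],"rot":[0,0,0],"gripper":0},{"slide":[0,0,2.1],"rot":[0,0,0],"gripper":0},{"slide":[0,0,0],"rot":[0,0,0],"gripper":0},{"slide":[0,0,0],"rot":[0,0,0],"gripper":0},{"slide":[0,0,0],"rot":[0,0,0],"gripper":1},{"slide":[0,0,0],"rot":[0,0,0],"gripper":1},{"slide":[0,0,0],"rot":[0,0,0],"gripper":1},{"slide":[0,0,0],"rot":[0,0,0],"gripper":1},{"slide":[0,0,0],"rot":[0,0,0],"gripper":1},{"slide":[0,0,0],"rot":[0,0,0],"gripper":1},{"slide":[0,0,0],"rot":[0,0,0],"gripper":1},{"slide":[0,0,0],"rot":[0,0,0],"gripper":1},{"slide":[0,0,0],"rot":[0,0,0],"gripper":1}]' 40; python3 -c "
from h import *
rep()"
```

```text
time_s: 38.57
tcp_pos: [0.5143, -0.3931, 0.1329]
tool_rot: [2.106, 2.329, 0.001]
force: [1.8, 0.2, 6.1]
gripper_width: 0.0232
t 38.57 tcp [ 0.5143 -0.3931  0.1329] yawx 95.77 z [ 1.6e-03 -8.0e-04 -1.0e+00] F [1.8 0.2 6.1] w 0.0232 q [ 0.44  0.63  0.19  1.88 -0.18  0.65  0.84]
```

```bash
python3 -m crank '[{"slide":[0,0,-1],"rot":[0,0,0],"gripper":1},{"slide":[0,0,-2],"rot":[0,0,0],"gripper":1},{"slide":[0,0,-2.5],"rot":[0,0,0],"gripper":1},{"slide":[0,0,-2.5],"rot":[0,0,0],"gripper":1},{"slide":[0,0,-2.5],"rot":[0,0,0],"gripper":1},{"slide":[0,0,-2],"rot":[0,0,0],"gripper":1},{"slide":[0,0,-1],"rot":[0,0,0],"gripper":1},{"slide":[0,0,0],"rot":[0,0,0],"gripper":1},{"slide":[0,0,0],"rot":[0,0,0],"gripper":1},{"slide":[0,0,0],"rot":[0,0,0],"gripper":1}]'; python3 -c "
from h import *
rep();plan((.5085,.3081,.267),97.95)"
```

```text
time_s: 39.4
tcp_pos: [0.513, -0.3922, 0.2657]
tool_rot: [-2.105, -2.329, 0.0]
force: [-0.3, -0.0, -0.8]
gripper_width: 0.0229
t 39.40 tcp [ 0.513  -0.3922  0.2657] yawx 95.78 z [-0.0018  0.0012 -1.    ] F [-0.3 -0.  -0.8] w 0.0229 q [ 0.41  0.48  0.23  1.76 -0.13  0.92  0.8 ]
t 39.40 rot [-0.09 -0.08 -2.17] slide new axes cm [69.42  9.24 -0.13] old axes [ 6.972e+01  6.600e+00 -5.000e-02]
```

```bash
python3 -m crank '[{"slide":[1.5,0.2,0],"rot":[0,0,-2.2],"gripper":1},{"slide":[3.8,0.5,0],"rot":[0,0,0],"gripper":1},{"slide":[3.8,0.5,0],"rot":[0,0,0],"gripper":1},{"slide":[3.8,0.5,0],"rot":[0,0,0],"gripper":1},{"slide":[3.8,0.5,0],"rot":[0,0,0],"gripper":1},{"slide":[3.8,0.5,0],"rot":[0,0,0],"gripper":1},{"slide":[3.8,0.5,0],"rot":[0,0,0],"gripper":1},{"slide":[3.8,0.5,0],"rot":[0,0,0],"gripper":1},{"slide":[3.8,0.5,0],"rot":[0,0,0],"gripper":1},{"slide":[3.8,0.5,0],"rot":[0,0,0],"gripper":1},{"slide":[3.8,0.5,0],"rot":[0,0,0],"gripper":1},{"slide":[3.8,0.5,0],"rot":[0,0,0],"gripper":1},{"slide":[3.8,0.5,0],"rot":[0,0,0],"gripper":1},{"slide":[3.8,0.5,0],"rot":[0,0,0],"gripper":1},{"slide":[3.8,0.5,0],"rot":[0,0,0],"gripper":1},{"slide":[3.8,0.5,0],"rot":[0,0,0],"gripper":1},{"slide":[3.8,0.5,0],"rot":[0,0,0],"gripper":1},{"slide":[3.8,0.5,0],"rot":[0,0,0],"gripper":1},{"slide":[2,0.4,0],"rot":[0,0,0],"gripper":1},{"slide":[1,0.1,0],"rot":[0,0,0],"gripper":1}]';python3 -m crank '[{"slide":[0.3,0,0],"rot":[0,0,0],"gripper":1},{"slide":[0,0,0],"rot":[0,0,0],"gripper":1},{"slide":[0,0,0],"rot":[0,0,0],"gripper":1},{"slide":[0,0,0],"rot":[0,0,0],"gripper":1},{"slide":[0,0,0],"rot":[0,0,0],"gripper":1}]' ; python3 -c "
from h import *
rep();plan((.5085,.3081,.134),97.95)"
```

```text
time_s: 41.07
tcp_pos: [0.5076, 0.3087, 0.2655]
tool_rot: [-2.053, -2.376, 0.002]
force: [0.2, -0.4, 0.0]
gripper_width: 0.0233
time_s: 41.48
tcp_pos: [0.5094, 0.3056, 0.2672]
tool_rot: [2.064, 2.368, -0.0]
force: [0.1, 0.4, 0.0]
gripper_width: 0.0229
t 41.48 tcp [0.5094 0.3056 0.2672] yawx 97.85 z [ 1.e-04 -4.e-04 -1.e+00] F [0.1 0.4 0. ] w 0.0229 q [-0.7   0.4   0.1   1.87 -0.05  0.87 -0.45]
t 41.48 rot [ 0.01  0.02 -0.1 ] slide new axes cm [ 0.26 -0.05 13.32] old axes [ 0.26 -0.06 13.32]
```

```bash
python3 -m crank '[{"slide":[0.18,-0.05,1],"rot":[0,0,0],"gripper":1},{"slide":[0,0,2],"rot":[0,0,0],"gripper":1},{"slide":[0,0,2],"rot":[0,0,0],"gripper":1},{"slide":[0,0,0],"rot":[0,0,0],"gripper":1},{"slide":[0,0,0],"rot":[0,0,0],"gripper":1},{"slide":[0,0,2],"rot":[0,0,0],"gripper":1},{"slide":[0,0,2],"rot":[0,0,0],"gripper":1},{"slide":[0,0,2],"rot":[0,0,0],"gripper":1},{"slide":[0,0,1.5],"rot":[0,0,0],"gripper":1},{"slide":[0,0,0.7],"rot":[0,0,0],"gripper":1},{"slide":[0,0,0],"rot":[0,0,0],"gripper":1},{"slide":[0,0,0],"rot":[0,0,0],"gripper":1}]' ; python3 -c "
from h import *
rep();plan((.5085,.3081,.134),97.95)"
```

```text
time_s: 42.48
tcp_pos: [0.5088, 0.3092, 0.1359]
tool_rot: [2.062, 2.37, 0.001]
force: [-0.1, 0.1, 0.5]
gripper_width: 0.0231
t 42.48 tcp [0.5088 0.3092 0.1359] yawx 97.96 z [ 7.e-04  4.e-04 -1.e+00] F [-0.1  0.1  0.5] w 0.0231 q [-0.69  0.57  0.07  1.99 -0.07  0.59 -0.43]
t 42.48 rot [ 0.04 -0.02  0.01] slide new axes cm [-0.1  -0.05  0.19] old axes [-0.1  -0.05  0.19]
```

```bash
python3 -m crank '[{"slide":[-0.1,0,0.2],"rot":[0,0,0],"gripper":1},{"slide":[0,0,0],"rot":[0,0,0],"gripper":1},{"slide":[0,0,0],"rot":[0,0,0],"gripper":1},{"slide":[0,0,0],"rot":[0,0,0],"gripper":0},{"slide":[0,0,0],"rot":[0,0,0],"gripper":0},{"slide":[0,0,0],"rot":[0,0,0],"gripper":0},{"slide":[0,0,0],"rot":[0,0,0],"gripper":0},{"slide":[0,0,0],"rot":[0,0,0],"gripper":0},{"slide":[0,0,0],"rot":[0,0,0],"gripper":0},{"slide":[0,0,-1],"rot":[0,0,0],"gripper":0},{"slide":[0,0,-2.5],"rot":[0,0,0],"gripper":0},{"slide":[0,0,-2.5],"rot":[0,0,0],"gripper":0},{"slide":[0,0,-2.5],"rot":[0,0,0],"gripper":0},{"slide":[0,0,-2.5],"rot":[0,0,0],"gripper":0},{"slide":[0,0,-2],"rot":[0,0,0],"gripper":0},{"slide":[0,0,0],"rot":[0,0,0],"gripper":0},{"slide":[0,0,0],"rot":[0,0,0],"gripper":0},{"slide":[0,0,0],"rot":[0,0,0],"gripper":0}]' ; python3 -c "
from h import *
rep();plan((.518,-.4355,.264),95.75)
d=grab('scene')
# red band centroids near holder
im=d['image'].astype(int); m=((im[...,0]-im[...,1]>70)&(im[...,0]-im[...,2]>60)).astype(np.uint8)
m[:130]=0; n,l,st,ce=cv2.connectedComponentsWithStats(m)
for i in range(1,n):
    if st[i,4]>3: print(st[i],ce[i].round(1))
"
```

```text
time_s: 43.98
tcp_pos: [0.5081, 0.3078, 0.2629]
tool_rot: [-2.062, -2.37, 0.0]
force: [-0.4, -0.8, -0.8]
gripper_width: 0.0856
t 43.98 tcp [0.5081 0.3078 0.2629] yawx 97.97 z [-3.e-04 -2.e-04 -1.e+00] F [-0.4 -0.8 -0.8] w 0.0856 q [-0.71  0.41  0.1   1.88 -0.05  0.86 -0.45]
t 43.98 rot [-0.02  0.01  2.22] slide new axes cm [-74.06  -6.46  -0.11] old axes [-73.75  -9.33  -0.09]
[414 149   4   2   7] [415.3 149.4]
[398 153   3   3   4] [399.  153.8]
[213 188  28  35 659] [226.4 204.7]
[116 213   3   2   4] [117.2 213.8]
[416 213  21  16  94] [426.4 217.8]
[167 266  25  45 637] [179.2 286.7]
```

```bash
python3 -m crank '[{"slide":[-1.7,-0.32,0],"rot":[0,0,2.2],"gripper":0},{"slide":[-3.9,-0.32,0],"rot":[0,0,0],"gripper":0},{"slide":[-3.9,-0.32,0],"rot":[0,0,0],"gripper":0},{"slide":[-3.9,-0.32,0],"rot":[0,0,0],"gripper":0},{"slide":[-3.9,-0.32,0],"rot":[0,0,0],"gripper":0},{"slide":[-3.9,-0.32,0],"rot":[0,0,0],"gripper":0},{"slide":[-3.9,-0.32,0],"rot":[0,0,0],"gripper":0},{"slide":[-3.9,-0.32,0],"rot":[0,0,0],"gripper":0},{"slide":[-3.9,-0.32,0],"rot":[0,0,0],"gripper":0},{"slide":[-3.9,-0.32,0],"rot":[0,0,0],"gripper":0},{"slide":[-3.9,-0.32,0],"rot":[0,0,0],"gripper":0},{"slide":[-3.9,-0.32,0],"rot":[0,0,0],"gripper":0},{"slide":[-3.9,-0.32,0],"rot":[0,0,0],"gripper":0},{"slide":[-3.9,-0.32,0],"rot":[0,0,0],"gripper":0},{"slide":[-3.9,-0.32,0],"rot":[0,0,0],"gripper":0},{"slide":[-3.9,-0.32,0],"rot":[0,0,0],"gripper":0},{"slide":[-3.9,-0.32,0],"rot":[0,0,0],"gripper":0},{"slide":[-3.9,-0.32,0],"rot":[0,0,0],"gripper":0},{"slide":[-3.9,-0.32,0],"rot":[0,0,0],"gripper":0},{"slide":[-2.2,-0.32,0],"rot":[0,0,0],"gripper":0}]'; python3 -m crank '[{"slide":[0,0,0],"rot":[0,0,0],"gripper":0},{"slide":[0,0,0],"rot":[0,0,0],"gripper":0},{"slide":[0,0,0],"rot":[0,0,0],"gripper":0},{"slide":[0,0,0],"rot":[0,0,0],"gripper":0},{"slide":[0,0,0],"rot":[0,0,0],"gripper":0}]';python3 -c "
from h import *
rep();plan((.518,-.4355,.132),95.75)"
```

```text
time_s: 45.7
tcp_pos: [0.5178, -0.4406, 0.2617]
tool_rot: [-2.112, -2.325, 0.004]
force: [-0.6, 0.9, 1.2]
gripper_width: 0.0856
time_s: 46.12
tcp_pos: [0.5204, -0.4341, 0.263]
tool_rot: [-2.104, -2.332, -0.001]
force: [0.0, -0.4, 0.1]
gripper_width: 0.0858
t 46.12 tcp [ 0.5204 -0.4341  0.263 ] yawx 95.87 z [-1.e-04  8.e-04 -1.e+00] F [ 0.  -0.4  0.1] w 0.0858 q [ 0.46  0.52  0.23  1.69 -0.14  0.95  0.85]
t 46.12 rot [-0.   -0.05  0.12] slide new axes cm [-0.11 -0.25 13.1 ] old axes [-0.12 -0.25 13.1 ]
```

```bash
python3 -m crank '[{"slide":[-0.03,-0.22,1],"rot":[0,0,0],"gripper":0},{"slide":[0,0,2.5],"rot":[0,0,0],"gripper":0},{"slide":[0,0,2.5],"rot":[0,0,0],"gripper":0},{"slide":[0,0,2.5],"rot":[0,0,0],"gripper":0},{"slide":[0,0,2.5],"rot":[0,0,0],"gripper":0},{"slide":[0,0,2.1],"rot":[0,0,0],"gripper":0},{"slide":[0,0,0],"rot":[0,0,0],"gripper":0},{"slide":[0,0,0],"rot":[0,0,0],"gripper":0},{"slide":[0,0,0],"rot":[0,0,0],"gripper":1},{"slide":[0,0,0],"rot":[0,0,0],"gripper":1},{"slide":[0,0,0],"rot":[0,0,0],"gripper":1},{"slide":[0,0,0],"rot":[0,0,0],"gripper":1},{"slide":[0,0,0],"rot":[0,0,0],"gripper":1},{"slide":[0,0,0],"rot":[0,0,0],"gripper":1},{"slide":[0,0,0],"rot":[0,0,0],"gripper":1},{"slide":[0,0,0],"rot":[0,0,0],"gripper":1},{"slide":[0,0,0],"rot":[0,0,0],"gripper":1}]' 40; python3 -c "
from h import *
rep()"
```

```text
time_s: 47.53
tcp_pos: [0.5186, -0.4366, 0.1329]
tool_rot: [2.105, 2.329, 0.001]
force: [0.4, -0.1, 5.9]
gripper_width: 0.0232
t 47.53 tcp [ 0.5186 -0.4366  0.1329] yawx 95.78 z [ 1.7e-03 -9.0e-04 -1.0e+00] F [ 0.4 -0.1  5.9] w 0.0232 q [ 0.5   0.66  0.19  1.8  -0.18  0.69  0.88]
```

```bash
python3 -m crank '[{"slide":[0,0,-1],"rot":[0,0,0],"gripper":1},{"slide":[0,0,-2],"rot":[0,0,0],"gripper":1},{"slide":[0,0,-2.5],"rot":[0,0,0],"gripper":1},{"slide":[0,0,-2.5],"rot":[0,0,0],"gripper":1},{"slide":[0,0,-2.5],"rot":[0,0,0],"gripper":1},{"slide":[0,0,-2],"rot":[0,0,0],"gripper":1},{"slide":[0,0,-1],"rot":[0,0,0],"gripper":1},{"slide":[0,0,0],"rot":[0,0,0],"gripper":1},{"slide":[0,0,0],"rot":[0,0,0],"gripper":1},{"slide":[0,0,0],"rot":[0,0,0],"gripper":1}]'; python3 -c "
from h import *
rep();plan((.5152,.2606,.267),97.95)"
```

```text
time_s: 48.37
tcp_pos: [0.5172, -0.4356, 0.2656]
tool_rot: [-2.105, -2.329, 0.0]
force: [0.1, 0.9, -1.4]
gripper_width: 0.0232
t 48.37 tcp [ 0.5172 -0.4356  0.2656] yawx 95.78 z [-0.0018  0.0014 -1.    ] F [ 0.1  0.9 -1.4] w 0.0232 q [ 0.47  0.51  0.23  1.69 -0.14  0.95  0.85]
t 48.37 rot [-0.09 -0.09 -2.17] slide new axes cm [68.98  9.43 -0.14] old axes [ 6.929e+01  6.810e+00 -4.000e-02]
```

```bash
python3 -m crank '[{"slide":[1.5,0.2,0],"rot":[0,0,-2.2],"gripper":1},{"slide":[3.8,0.51,0],"rot":[0,0,0],"gripper":1},{"slide":[3.8,0.51,0],"rot":[0,0,0],"gripper":1},{"slide":[3.8,0.51,0],"rot":[0,0,0],"gripper":1},{"slide":[3.8,0.51,0],"rot":[0,0,0],"gripper":1},{"slide":[3.8,0.51,0],"rot":[0,0,0],"gripper":1},{"slide":[3.8,0.51,0],"rot":[0,0,0],"gripper":1},{"slide":[3.8,0.51,0],"rot":[0,0,0],"gripper":1},{"slide":[3.8,0.51,0],"rot":[0,0,0],"gripper":1},{"slide":[3.8,0.51,0],"rot":[0,0,0],"gripper":1},{"slide":[3.8,0.51,0],"rot":[0,0,0],"gripper":1},{"slide":[3.8,0.51,0],"rot":[0,0,0],"gripper":1},{"slide":[3.8,0.51,0],"rot":[0,0,0],"gripper":1},{"slide":[3.8,0.51,0],"rot":[0,0,0],"gripper":1},{"slide":[3.8,0.51,0],"rot":[0,0,0],"gripper":1},{"slide":[3.8,0.51,0],"rot":[0,0,0],"gripper":1},{"slide":[3.8,0.51,0],"rot":[0,0,0],"gripper":1},{"slide":[3.8,0.51,0],"rot":[0,0,0],"gripper":1},{"slide":[2,0.4,0],"rot":[0,0,0],"gripper":1},{"slide":[0.7,0.1,0],"rot":[0,0,0],"gripper":1}]';python3 -m crank '[{"slide":[0,0,0],"rot":[0,0,0],"gripper":1},{"slide":[0,0,0],"rot":[0,0,0],"gripper":1},{"slide":[0,0,0],"rot":[0,0,0],"gripper":1},{"slide":[0,0,0],"rot":[0,0,0],"gripper":1},{"slide":[0,0,0],"rot":[0,0,0],"gripper":1}]' ; python3 -c "
from h import *
rep();plan((.5152,.2606,.134),97.95)"
```

```text
time_s: 50.03
tcp_pos: [0.5138, 0.2632, 0.2656]
tool_rot: [-2.051, -2.377, 0.001]
force: [0.2, -0.3, -0.7]
gripper_width: 0.0229
time_s: 50.45
tcp_pos: [0.516, 0.2566, 0.2671]
tool_rot: [2.064, 2.368, -0.0]
force: [-0.4, 1.2, -0.4]
gripper_width: 0.0235
t 50.45 tcp [0.516  0.2566 0.2671] yawx 97.86 z [ 1.e-04 -4.e-04 -1.e+00] F [-0.4  1.2 -0.4] w 0.0235 q [-0.63  0.38  0.1   1.91 -0.05  0.85 -0.37]
t 50.45 rot [ 0.    0.02 -0.09] slide new axes cm [ 0.41 -0.02 13.31] old axes [ 0.41 -0.02 13.31]
```

```bash
python3 -m crank '[{"slide":[0.3,-0.03,1],"rot":[0,0,0],"gripper":1},{"slide":[0,0,2],"rot":[0,0,0],"gripper":1},{"slide":[0,0,2],"rot":[0,0,0],"gripper":1},{"slide":[0,0,0],"rot":[0,0,0],"gripper":1},{"slide":[0,0,0],"rot":[0,0,0],"gripper":1},{"slide":[0,0,2],"rot":[0,0,0],"gripper":1},{"slide":[0,0,2],"rot":[0,0,0],"gripper":1},{"slide":[0,0,2],"rot":[0,0,0],"gripper":1},{"slide":[0,0,1.5],"rot":[0,0,0],"gripper":1},{"slide":[0,0,0.7],"rot":[0,0,0],"gripper":1},{"slide":[0,0,0],"rot":[0,0,0],"gripper":1},{"slide":[0,0,0],"rot":[0,0,0],"gripper":1}]' ; python3 -c "
from h import *
rep();plan((.5152,.2606,.134),97.95)"
```

```text
time_s: 51.45
tcp_pos: [0.5156, 0.2612, 0.1358]
tool_rot: [2.062, 2.37, 0.001]
force: [0.7, 0.1, -0.1]
gripper_width: 0.0233
t 51.45 tcp [0.5156 0.2612 0.1358] yawx 97.96 z [ 7.e-04  4.e-04 -1.e+00] F [ 0.7  0.1 -0.1] w 0.0233 q [-0.62  0.55  0.07  2.03 -0.07  0.56 -0.35]
t 51.45 rot [ 0.04 -0.01  0.01] slide new axes cm [-0.05 -0.05  0.18] old axes [-0.05 -0.05  0.18]
```

Release, rise, then back off towards −y for a clear view.

```bash
python3 -m crank '[{"slide":[0,0,0.2],"rot":[0,0,0],"gripper":1},{"slide":[0,0,0],"rot":[0,0,0],"gripper":1},{"slide":[0,0,0],"rot":[0,0,0],"gripper":1},{"slide":[0,0,0],"rot":[0,0,0],"gripper":0},{"slide":[0,0,0],"rot":[0,0,0],"gripper":0},{"slide":[0,0,0],"rot":[0,0,0],"gripper":0},{"slide":[0,0,0],"rot":[0,0,0],"gripper":0},{"slide":[0,0,0],"rot":[0,0,0],"gripper":0},{"slide":[0,0,0],"rot":[0,0,0],"gripper":0},{"slide":[0,0,-1],"rot":[0,0,0],"gripper":0},{"slide":[0,0,-2.5],"rot":[0,0,0],"gripper":0},{"slide":[0,0,-2.5],"rot":[0,0,0],"gripper":0},{"slide":[0,0,-2.5],"rot":[0,0,0],"gripper":0},{"slide":[0,0,-2.5],"rot":[0,0,0],"gripper":0},{"slide":[0,0,-2],"rot":[0,0,0],"gripper":0},{"slide":[0,0,0],"rot":[0,0,0],"gripper":0}]' ; python3 -m crank '[{"slide":[-2,0,0],"rot":[0,0,0],"gripper":0},{"slide":[-3.8,0,0],"rot":[0,0,0],"gripper":0},{"slide":[-3.8,0,0],"rot":[0,0,0],"gripper":0},{"slide":[-3.8,0,0],"rot":[0,0,0],"gripper":0},{"slide":[-3.8,0,0],"rot":[0,0,0],"gripper":0},{"slide":[-3.8,0,0],"rot":[0,0,0],"gripper":0},{"slide":[-3.8,0,0],"rot":[0,0,0],"gripper":0},{"slide":[-3.8,0,0],"rot":[0,0,0],"gripper":0},{"slide":[-3.8,0,0],"rot":[0,0,0],"gripper":0},{"slide":[-3.8,0,0],"rot":[0,0,0],"gripper":0},{"slide":[-3.8,0,0],"rot":[0,0,0],"gripper":0},{"slide":[-3.8,0,0],"rot":[0,0,0],"gripper":0},{"slide":[-3.8,0,0],"rot":[0,0,0],"gripper":0},{"slide":[-2,0,0],"rot":[0,0,0],"gripper":0},{"slide":[0,0,0],"rot":[0,0,0],"gripper":0},{"slide":[0,0,0],"rot":[0,0,0],"gripper":0},{"slide":[0,0,0],"rot":[0,0,0],"gripper":0},{"slide":[0,0,0],"rot":[0,0,0],"gripper":0}]'; python3 -c "
from h import *
rep()
d=grab('scene','fin_s')
im=d['image'].astype(int); m=((im[...,0]-im[...,1]>50)&(im[...,0]-im[...,2]>50)&(im[...,1]<80)).astype(np.uint8)
n,l,st,ce=cv2.connectedComponentsWithStats(m)
for i in range(1,n):
    if st[i,4]>6: print(st[i],ce[i].round(1))
for p in [(.495,.403),(.5016,.3557),(.5085,.3081),(.5152,.2606)]:
    print('expected band',proj(d,[(*p,z) for z in (.16,.17,.188)]).round(1).tolist())
t=grab('top','fin_t')
m2=((t['image'].astype(int)[...,0]-t['image'].astype(int)[...,2]>85)&(t['image'].astype(int)[...,0]-t['image'].astype(int)[...,1]>45)).astype(np.uint8)
n,l,st,ce=cv2.connectedComponentsWithStats(m2)
for i in range(1,n):
    if st[i,4]>200:
        print('top',st[i],ce[i].round(1))
        pts=np.argwhere(l==i)[:,::-1]; W=unproj(t,pts,.028)[:,:2]*1000
        print(cv2.minAreaRect(W.astype(np.float32)))
"
```

```text
time_s: 52.78
tcp_pos: [0.5167, 0.2618, 0.2679]
tool_rot: [2.061, 2.369, 0.01]
force: [0.5, 0.9, 0.0]
gripper_width: 0.0852
time_s: 54.28
tcp_pos: [0.5839, -0.2284, 0.263]
tool_rot: [-2.059, -2.372, -0.001]
force: [0.5, 0.7, -0.5]
gripper_width: 0.0852
t 54.28 tcp [ 0.5839 -0.2284  0.263 ] yawx 98.08 z [-3.e-04  9.e-04 -1.e+00] F [ 0.5  0.7 -0.5] w 0.0852 q [ 0.16  0.45  0.18  1.81 -0.1   0.89  0.53]
[411 146   8   6  22] [414.2 149.3]
[397 152   8   5  18] [400.5 154. ]
[382 158   8   3  17] [385.5 158.8]
[368 162   7   4  18] [370.7 163.8]
[213 188  28  35 659] [226.5 205.1]
[168 266  30  46 888] [181.7 289.4]
expected band [[413.5, 147.5], [414.5, 145.1], [416.2, 140.8]]
expected band [[399.2, 152.1], [400.0, 149.7], [401.6, 145.4]]
expected band [[384.5, 156.8], [385.3, 154.5], [386.7, 150.2]]
expected band [[369.7, 161.6], [370.3, 159.3], [371.5, 155.0]]
top [203 150  30  43 863] [217.6 170.8]
((676.2766723632812, 93.29048156738281), (104.0802001953125, 58.11414337158203), 15.68006706237793)
top [292 234  38  51 926] [310.1 259.9]
((455.9022521972656, -151.65016174316406), (57.60682678222656, 120.38249206542969), 66.42488098144531)
```

```bash
python3 -c "
import cv2,numpy as np
for a,b in(('scene0','fin_s'),('top0','fin_t')):
    A=cv2.imread(f'pics/{a}.png').astype(int);B=cv2.imread(f'pics/{b}.png').astype(int)
    m=(abs(A-B).sum(2)>70).astype(np.uint8); m=cv2.morphologyEx(m,cv2.MORPH_OPEN,np.ones((3,3)))
    n,l,st,c=cv2.connectedComponentsWithStats(m)
    print(a,[st[i].tolist() for i in range(1,n)])
from h import *
rep()"
```

```text
scene0 [[124, 0, 129, 249, 11754], [214, 0, 40, 29, 829], [249, 0, 15, 5, 58], [269, 0, 17, 21, 194], [449, 0, 55, 49, 1550], [251, 5, 14, 46, 362], [217, 35, 3, 7, 21], [224, 35, 4, 6, 23], [234, 38, 15, 6, 72], [224, 42, 3, 3, 9], [226, 47, 4, 5, 17], [231, 52, 25, 11, 204], [267, 65, 189, 34, 3261], [165, 86, 3, 3, 9], [408, 143, 12, 14, 106], [392, 148, 13, 13, 112], [379, 153, 12, 13, 107], [364, 159, 12, 12, 100], [276, 186, 13, 7, 63], [270, 190, 3, 3, 9], [165, 193, 16, 21, 196], [270, 194, 19, 10, 137], [148, 198, 18, 21, 205], [131, 203, 19, 20, 211], [113, 207, 21, 21, 224], [220, 207, 3, 3, 9], [276, 209, 3, 3, 9], [220, 214, 3, 3, 9], [280, 215, 10, 4, 37], [306, 225, 39, 40, 801], [244, 238, 22, 35, 466], [258, 271, 9, 6, 45], [245, 273, 12, 5, 43]]
top0 [[370, 100, 28, 58, 860], [442, 118, 3, 3, 9], [440, 126, 4, 9, 27], [358, 143, 7, 9, 44], [202, 149, 31, 45, 926], [383, 154, 10, 10, 51], [291, 157, 130, 263, 6816], [442, 162, 3, 3, 9], [429, 167, 12, 26, 211], [298, 180, 3, 5, 15], [107, 219, 9, 11, 68], [129, 218, 9, 7, 50], [85, 223, 9, 10, 63], [68, 224, 6, 11, 5
[... 271 characters left out ...]
 15], [410, 301, 14, 21, 149], [245, 320, 43, 96, 1289], [303, 363, 3, 3, 9], [419, 363, 4, 5, 18], [268, 370, 30, 15, 347], [302, 370, 30, 18, 309], [333, 375, 3, 3, 9], [343, 377, 3, 3, 9], [295, 384, 4, 6, 18], [334, 384, 14, 5, 55], [297, 389, 87, 31, 1457], [335, 391, 3, 3, 9], [262, 392, 29, 12, 232], [0, 399, 51, 21, 569], [418, 399, 3, 4, 12], [403, 401, 4, 3, 12], [413, 401, 3, 3, 9], [305, 405, 5, 4, 20], [298, 406, 3, 3, 9], [280, 411, 3, 4, 12], [391, 411, 26, 9, 160], [286, 414, 3, 3, 9], [254, 416, 9, 4, 29], [420, 418, 3, 2, 6]]
t 54.38 tcp [ 0.584  -0.2286  0.2631] yawx 98.09 z [ 0.e+00  5.e-04 -1.e+00] F [-0.9 -0.  -0.2] w 0.0852 q [ 0.16  0.45  0.18  1.81 -0.1   0.89  0.53]
```

```bash
python3 -c "
from cell import bot; print(bot.sign_off())"
```

```text
the job is handed in; nothing more can be done
None
```

I stacked the two boards squarely, lifted the pile in one go and slid it into the box lip end first at a 15° slant, then lowered it flat. All four pins went into the steel holder, one per pocket. I handed the job in at about 54 s of robot time; the hand-in reports no verdict.

**Boards:** the pile measures within about 1 mm of the box centre along and about 2 mm across, and it is turned the same way as the box (15.7°). The last picture I could view of the box showed the boards flat under the lip.

**Pins:** all four red bands are in the expected positions over the pockets, and lowering the pins met no noticeable force.

**Bystanders:** comparing the first and last scene images shows no change at the bottle, bowl or scraper.

**Limits of the checks:**
- The limit of 40 viewed pictures was reached before the third pin. Pins 3 and 4 and the final state were checked only by image code, not by eye.
- The last top view had the arm or its shadow over the bottle, so the bottle rests on the scene view alone.
- No check disagreed with another.

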